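Open the electrode case and hang the electrode on the balanced arm

TASK

Lift the paddle latch on the front of the electrode case to draw back its hidden pawl, and swing the lid right back until it stays open. Then take the collared electrode out of its sloping well and hang it upright by its collar in the fork of the spring-balanced arm of the titration stand: lower it until the sunken arm carries its weight, and let go only once the arm has settled. Leave the thermometer in its well, and leave the beaker, bottle and jar where they stand.

Things in the scene. Friction and masses are not known exactly. Their poses are not given: they have to be found in the camera images.
- case: Dark grey hard case, fixed, 180 mm deep (its x), 220 wide (its y), 90 high, 156 with the lid. Origin: centre of the underside; the front with the paddle faces its -x. Inside, two square wells, 14 mm wide, 60 deep, at y = +45 and -45 mm, hold electrode and thermometer (which is where varies), both leaning 28 degrees from vertical, tops towards the case's -x.
- lid (a joint): Lid angle, rad: 0 shut, 1.75 fully open (stop). It swings up and away from the robot's side about its rear edge. 0.35 kg, damped. Let go below about 0.5 rad it sinks shut; beyond about 0.9 rad it goes on by itself to the stop within about 2 s and stays. With the pawl home it rises 1 degree at most.
- lid_hinge (a point): Middle of the lid's hinge line, along the case's y, at the rear rim: x = +90, z = +90 mm from the case's origin. Axes as the case's when shut. The paddle's own hinge line, parallel to it, lies 186 mm in front of it (case's -x) and 61 mm above it when the lid is shut.
- paddle (a joint): Paddle angle against the lid, rad: 0 at rest, 0.75 fully lifted (stop); the free edge goes out and up. A spring brings it back: lifting takes about 2 to 7 N at the edge. It draws back a pawl hidden behind the front wall, clear from about 0.5 rad on. Keep it lifted until the lid has begun to rise.
- paddle_grip (a point): Grip point in the paddle's rolled lip (15 mm thick, at its free edge), midway across. Dark steel plate 46 mm wide (case's y), 52 long, at the top middle of the lid's front. At rest it slopes out and down 40 degrees; this point is 46 mm from the paddle's hinge line, 41 mm before the lid's front. Hold it by its two side ends, fingers closing along y: it can turn between them.
- electrode_mid (a point): Mid-length of the electrode to hang: 140 mm long, about 0.1 kg. From the tip: grey shaft 12 mm diameter, 92 long; black collar 24 diameter, 6 thick; black head 18 diameter, 42 long. Site z runs tip to head: tip at -70, collar underside +22, head from +28 to +70 mm. It starts in a sloping well, 60 mm deep, with the head above the case's rim.
- electrode_collar (a point): Centre of the underside of the electrode's collar, 92 mm from the tip; same axes as electrode_mid.
- thermometer_mid (a point): Mid-length of the thermometer in the other well, to be left there: 120 mm long, steel shaft 11 mm diameter and 90 long, black head 14 diameter and 30 long, no collar. Site z runs tip to head.
- stand: Titration stand, fixed: white base plate 260 mm (its x) by 140 (its y), 22 high; steel rod 12 mm diameter, 320 high, at x = +108 mm, from which the arm reaches to its -x (roughly towards the robot). Origin: centre of the underside.
- balance_arm (a joint): Spring-balanced parallelogram arm, bars 140 mm long: angle, rad, 0 unladen at its upper stop, growing as it sinks. The fork stays level. Under the electrode it sinks about 0.26 rad (36 mm at the fork; 28 to 46 as the weight varies; about 25 N per m). Damped, it settles within half a second.
- fork_seat (a point): Where the collar's underside centre comes to rest: slot centre, top of the tines, 210 mm above the bench unladen; axes as the stand's. Grey fork, 6 mm thick; slot 15 mm wide, open to the stand's -x, flared mouth 31 mm before this point, closed 7.5 mm behind. A lip 4 mm high on each tine, 15 mm before it: bring the collar in above it, shaft in the slot, then lower.
- beaker: Glass beaker, 68 mm diameter, 80 high, loose on the stand under the fork, rim 102 mm above the bench; the hung electrode's tip dips into it. Origin: centre of the underside. Leave it there.
- bottle: Amber bottle with black cap, 68 mm diameter, 165 high, loose between case and stand. Origin: centre of the underside. Leave it there.
- jar: White jar, 54 mm diameter, 70 high, loose nearer the robot than the bottle. Origin: centre of the underside. Leave it there.

How it is judged:
On the way, in this order (a step that is already met when the one before it is completed fails the run):
1. the paddle is lifted while the lid is still down (value of joint paddle above 0.4 rad and value of joint lid below 0.2 rad), for 0.05 s.
2. the lid is swung right back (value of joint lid above 1.5 rad), for 0.2 s.
3. the electrode is drawn out of its well (height (world z) of electrode_collar above 0.17 m), for 0.1 s.
4. the electrode is upright, its collar sits in the fork and the sunken arm is at rest under it (horizontal distance between electrode_collar and fork_seat below 0.008 m and z of electrode_collar in the frame of fork_seat between -0.004 and 0.004 m and value of joint balance_arm above 0.14 rad and velocity of joint balance_arm between -0.15 and 0.15 rad/s and angle between electrode_collar's own z axis and vertical below 0.15 rad), for 0.2 s.
At the end, for the whole second after the job is handed in: The lid stands open beyond 1.5 rad; the electrode hangs in the fork within 7 degrees of upright, its collar's underside within 8 mm sideways and 4 mm in height of the fork seat; the arm has sunk between 0.14 and 0.42 rad under it and everything is at rest and released (value of joint lid above 1.5 rad and horizontal distance between electrode_collar and fork_seat below 0.008 m and z of electrode_collar in the frame of fork_seat between -0.004 and 0.004 m and angle between electrode_collar's own z axis and vertical below 0.12 rad and value of joint balance_arm between 0.14 and 0.42 rad and velocity of joint balance_arm between -0.05 and 0.05 rad/s and linear speed of electrode below 0.02 m/s); the robot touches nothing.
It fails at once if the electrode is let go in the fork while the arm is still out of balance, so that the arm drops or springs up (faster than 0.35 rad/s, about 50 mm/s at the fork) (horizontal distance between electrode_collar and fork_seat below 0.015 m and contact force between the fingers and electrode below 0.05 N and (velocity of joint balance_arm above 0.35 rad/s or velocity of joint balance_arm below -0.35 rad/s)).
It fails at once if the thermometer is taken or pulled from its well (distance of thermometer_mid from where it was at the start of the episode above 0.02 m).
It fails at once if the beaker is shifted (distance of beaker from where it was at the start of the episode above 0.015 m).
It fails at once if the bottle is shifted or tipped (distance of bottle from where it was at the start of the episode above 0.015 m or angle between bottle's own z axis and vertical above 0.25 rad).
It fails at once if the jar is shifted or tipped (distance of jar from where it was at the start of the episode above 0.015 m or angle between jar's own z axis and vertical above 0.25 rad).
It also fails if it takes over 61 s, if anything falls off the work surface, if the arm or the gripper's body presses on something with over 40 N, if the wrist force passes 120 N, or if a joint passes its speed limit or range.

ROBOT

A 7-joint arm with a two-finger parallel gripper is mounted at the origin on the work surface. World frame = base frame: x ahead of the robot, y to its left, z up, the work surface at z = 0. Lengths are in m, angles in rad, forces in N, time in s.
With the tool pointing down it reaches from about 0.35 to 0.9 m from the base axis. Payload 8.1 kg.
Tool frame: the origin (TCP) lies at the very end of the fingers, on their centre line; the grasp point (between the pads) lies 19 mm behind it; z points along the fingers, y is the direction in which the jaws open and shut (so a half turn about z gives the same grasp; the last joint's range is limited). The gripper opens to 92 mm and grips with 3 to 60 N. Pads are 19 mm wide; open, the fingers measure 130 mm over their backs; the gripper's body (75 mm by 190 mm) begins 47 mm behind the grasp point.
Start: joints at [1.2, 0.434, 0.025, 1.573, -0.012, 1.134, -0.075], TCP at [0.165, -0.603, 0.227] pointing down, gripper open.
Joint ranges: [-2.62, 2.62], [-0.44, 2.09], [-1.27, 1.32], [0.08, 2.57], [-1.32, 4.46], [0.12, 2], [-2.74, 2.74]. Speed limits (rad/s): [2.22, 2.22, 3.01, 3.01, 3.14, 3.14, 3.14].

INTERFACE

Orientations are given as a rotation vector (axis times angle).
In Python, from cell import observe, get_image, sign_off gives the robot as it stands.
- The arm moves only by the tool arm_command, never from a script. Its argument "deltas" is a list of rows, each an object with "xyz": the shift along the tool's x, y, z in cm, a list of three; "turn": the turn about the tool's z in degrees; "jaw": the closure in counts, from 0 (fully open) to 255 (shut). A call has 1 to 5 rows; each row is the pose to reach, as a shift and turn from the pose measured when the call began, along the tool's axes at that moment; what a row does not reach only later rows make up. A row lasts 1/12 s, in which the tool goes at most 41.7 mm and 7.16 degrees, less where a joint would pass 70% of its speed; a pose out of reach is approached as far as the arm can. A call with a gripper value outside its range is refused whole. The fingers move at their own pace and stop on an object; "force" is the grip in N (left out, the last holds). Time passes only in rows, so rows that repeat a pose let the fingers close. It gives the time, the measured TCP pose, the force and the opening at its end, in the units of the state.
- observe(): the state, without advancing time (a new reading comes with each control period).
- get_image(name): name is "scene" or "side" or "wrist"; returns a dict with "frame" (420x560x3 uint8, red, green, blue), "depth" (420x560 float32, m along the optical axis (not along the pixel's ray), 0 where there is no reading), "camera_matrix" (3x3 intrinsics, pixels), "cam_to_world" (4x4, takes a point from camera to world coordinates). Camera axes: x right, y up, looking along -z (the intrinsics and any distortion apply to the point x, -y, -z); pixel columns grow to the right and rows downward; lengths in m; the calibration is good to about 2 mm. A picture is of the moment at which its call begins.
- sign_off(): hands the job in, once; it reports no verdict.
The state is a dict: "clock": time; "joints": joint angles; "dq": joint speeds; "joint_efforts": joint torques, N m; "position": TCP position; "ee_rot": TCP orientation; "force": force on the tool from outside, world axes, zero at the start; "ft_torque": the same for the moment, N m; "width": opening from 0.0 (shut) to 1.0 (fully open).
Only numpy, scipy, OpenCV 4.12 (cv2) and the standard library are available. Lean on these libraries where they do the work, as an engineer would, in place of code of your own. Each camera call takes 0.05 s, during which the arm holds its last target.

## Working session

There is one attempt and no reset: what is moved stays moved. The work goes in short steps, Python scripts to look and compute and a tool call to move; the robot and the scene stay as the last step left them, time stands still between calls to the robot, and variables do not carry over. Pictures are saved under pics/ and viewed, and the job is handed in when it is done.

Besides the shell and the picture viewer there is one more tool, called after "Call:" as a command line: name --argument value ..., lists and objects as JSON in quotes. arm_command: Moves the arm, as the interface text tells. Its arguments: {"type":"object","properties":{"deltas":{"type":"array","items":{"type":"object","properties":{"xyz":{"type":"array","items":{"type":"number"}},"turn":{"type":"number"},"jaw":{"type":"number"}}}},"force":{"type":"number"}},"required":["deltas"]}

```bash
ls; mkdir -p pics; cat > h.py <<'E'
import numpy as np, cv2
from cell import observe,get_image
from scipy.spatial.transform import Rotation as R
def snap(n,f):
    im=get_image(n); cv2.imwrite(f'pics/{f}.png',cv2.cvtColor(im['frame'],cv2.COLOR_RGB2BGR)); np.savez(f'pics/{f}.npz',**im); return im
def load(f): return dict(np.load(f'pics/{f}.npz'))
def ray(im,u,v):
    K=im['camera_matrix'];T=im['cam_to_world']
    d=np.array([(u-K[0,2])/K[0,0],-(v-K[1,2])/K[1,1],-1.0])
    return T[:3,3],T[:3,:3]@d
def onz(im,u,v,z):
    o,d=ray(im,u,v); return o+d*(z-o[2])/d[2]
def dep(im,u,v):
    o,d=ray(im,u,v); return o+d*im['depth'][int(round(v)),int(round(u))]
def cloud(im):
    K=im['camera_matrix'];T=im['cam_to_world'];v,u=np.mgrid[:420,:560];z=im['depth']
    P=np.stack([(u-K[0,2])/K[0,0]*z,-(v-K[1,2])/K[1,1]*z,-z],-1)
    W=P@T[:3,:3].T+T[:3,3]; W[z==0]=np.nan; return W
def proj(im,p):
    T=im['cam_to_world'];c=T[:3,:3].T@(np.array(p)-T[:3,3]);K=im['camera_matrix']
    return K[0,0]*c[0]/-c[2]+K[0,2],K[1,1]*-c[1]/-c[2]+K[1,2]
def tri(a,ua,b,ub):
    o1,d1=ray(a,*ua);o2,d2=ray(b,*ub)
    A=np.stack([d1,-d2],1);s=np.linalg.lstsq(A,o2-o1,rcond=None)[0]
    p,q=o1+s[0]*d1,o2+s[1]*d2; return (p+q)/2,np.linalg.norm(p-q)
E
python3 - <<'E'
from h import *
np.set_printoptions(precision=4,suppress=True)
for n in ['scene','side','wrist']:
    im=snap(n,n+'0'); print(n,im['camera_matrix'].tolist(),im['cam_to_world'].round(3).tolist())
s=observe();print(s)
print(R.from_rotvec(s['ee_rot']).as_matrix())
E
```

```text
pics
scene [[452.12303325107706, 0.0, 280.2028439141212], [0.0, 452.12303325107706, 211.3524036297211], [0.0, 0.0, 1.0]] [[0.567, -0.446, 0.693, 1.233], [0.823, 0.282, -0.492, -0.534], [0.024, 0.85, 0.527, 0.68], [0.0, 0.0, 0.0, 1.0]]
side [[450.71710380244826, 0.0, 277.25775314688855], [0.0, 450.71710380244826, 204.82175843568402], [0.0, 0.0, 1.0]] [[-0.99, 0.105, -0.091, 0.465], [-0.138, -0.667, 0.732, 0.603], [0.017, 0.737, 0.675, 0.727], [0.0, 0.0, 0.0, 1.0]]
wrist [[308.85049522961157, 0.0, 280.32736672244886], [0.0, 308.85049522961157, 209.38197437131342], [0.0, 0.0, 1.0]] [[0.264, 0.921, 0.287, 0.243], [-0.964, 0.253, 0.078, -0.581], [-0.001, -0.298, 0.955, 0.385], [0.0, 0.0, 0.0, 1.0]]
{'clock': 0.15, 'joints': array([ 1.2004,  0.4351,  0.025 ,  1.5739, -0.0116,  1.134 , -0.0751]), 'dq': array([-0.0011, -0.0037, -0.0013, -0.0025, -0.0006, -0.0013, -0.0009]), 'joint_efforts': array([  0.0025, -66.8255,   0.9863, -31.4691,  -0.0604,   0.0393,
         0.0001]), 'position': array([ 0.1652, -0.6024,  0.2261]), 'ee_rot': array([-3.1124, -0.4192,  0.0004]), 'force': array([-0.9299,  0.43  ,  0.6203]), 'ft_torque': array([-0.0014,  0.0138,  0.0048]), 'width': 0.9998264599177543}
[[ 0.9644  0.2645 -0.0004]
 [ 0.2645 -0.9644  0.0011]
 [-0.0001 -0.0011 -1.    ]]
```

View pics/scene0.png

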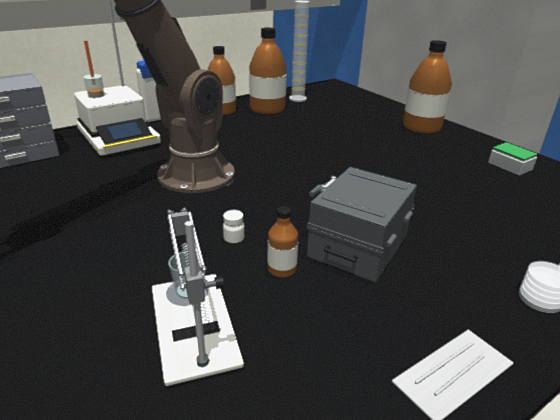

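View pics/side0.png

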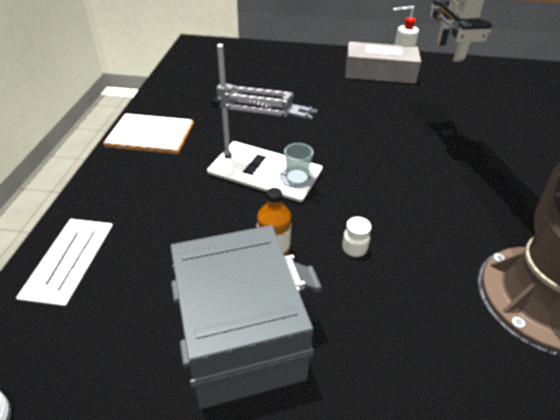

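View pics/wrist0.png

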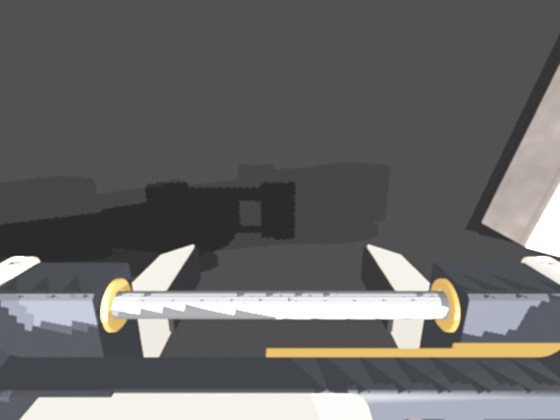

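```bash
cat > m1.py <<'E'
from h import *
np.set_printoptions(precision=4,suppress=True)
for n in ['scene0','side0']:
    im=load(n);W=cloud(im);f=im['frame'].astype(int)
    roi=(W[...,0]>0.3)&(W[...,0]<0.95)&(abs(W[...,1])<0.45)&(W[...,2]>0.005)&(W[...,2]<.4)
    # case top
    m=roi&(W[...,2]>.150)&(W[...,2]<.163)&(f.max(-1)-f.min(-1)<30)
    m=cv2.morphologyEx(m.astype(np.uint8),cv2.MORPH_OPEN,np.ones((3,3)))
    k,l,st,c=cv2.connectedComponentsWithStats(m)
    i=1+np.argmax(st[1:,4]);p=W[l==i]
    print(n,'lid top z',np.median(p[:,2]),st[i])
    r=cv2.minAreaRect((p[:,:2]*1000).astype(np.float32));print(r,cv2.boxPoints(r).round(0).tolist())
    # amber
    hsv=cv2.cvtColor(im['frame'],cv2.COLOR_RGB2HSV)
    for nm,mm in dict(amber=(hsv[...,0]<20)&(hsv[...,1]>150)&roi,white=(hsv[...,1]<40)&(hsv[...,2]>170)&roi).items():
        k,l,st,c=cv2.connectedComponentsWithStats(mm.astype(np.uint8))
        for i in range(1,k):
            if st[i,4]>60:
                p=W[l==i];print(nm,st[i],p.min(0),p.max(0))
E
python3 m1.py
```

```text
scene0 lid top z 0.15565633896035935 [ 312  168  104   59 3617]
((577.4000854492188, 172.5706024169922), (194.3351593017578, 223.78099060058594), 23.779067993164062) [[443.0, 236.0], [534.0, 31.0], [711.0, 109.0], [621.0, 314.0]]
amber [269 218  29  31 668] [ 0.5278 -0.0766  0.0804] [ 0.5884 -0.0093  0.1494]
amber [268 266  28  11 126] [ 0.538  -0.0759  0.0051] [ 0.588  -0.0235  0.0209]
white [224 210  19  11 156] [ 0.356  -0.0984  0.0663] [ 0.4054 -0.0493  0.0723]
white [168 214  15  60 177] [ 0.5079 -0.3404  0.1918] [ 0.6934 -0.2808  0.2356]
white [224 224  20   8  88] [ 0.3691 -0.1005  0.0352] [ 0.4072 -0.0553  0.0497]
white [193 228  11  38 126] [ 0.606  -0.3237  0.1925] [ 0.721  -0.2744  0.3114]
white [521 262  39  40 689] [0.9088 0.3339 0.0111] [0.95   0.4254 0.0739]
white [ 153  282   90  101 4933] [ 0.4707 -0.3985  0.0157] [ 0.7544 -0.2069  0.1956]
white [394 331  86  60 959] [ 0.9222 -0.0594  0.005 ] [0.95   0.1589 0.0149]
side0 lid top z 0.15673831898067903 [  171   226   142   134 13550]
((575.328857421875, 172.032470703125), (193.58055114746094, 222.3089599609375), 24.01344871520996) [[442.0, 234.0], [532.0, 31.0], [709.0, 110.0], [619.0, 313.0]]
amber [258 200  33  34 772] [ 0.5185 -0.0574  0.0822] [ 0.5841 -0.0058  0.1527]
white [231  90  60  12 196] [ 0.5528 -0.3323  0.204 ] [ 0.6908 -0.2601  0.2403]
white [289 105  21  11 123] [ 0.5088 -0.2909  0.2082] [ 0.5521 -0.2508  0.2147]
white [145 125  43  24 734] [ 0.8585 -0.4499  0.0119] [ 0.9499 -0.3408  0.0226]
white [ 208  141  114   59 3091] [ 0.4691 -0.4007  0.0114] [ 0.7526 -0.0409  0.1674]
white [344 217  27  29 519] [ 0.3552 -0.0979  0.0309] [ 0.4054 -0.0474  0.0743]
white [  51  222   61   83 1250] [ 0.9187 -0.059   0.005 ] [0.95   0.1615 0.018 ]
white [  173   239   138   119 10330] [0.4592 0.0889 0.1444] [0.7029 0.309  0.1624]
white [  0 392   8  28 178] [0.9033 0.3453 0.0118] [0.9231 0.3803 0.0443]
```

```bash
python3 - <<'E'
from h import *
im=load('side0')
for n,(u0,u1,v0,v1) in {'side0':(160,340,180,380)}.items():
    c=cv2.cvtColor(im['frame'][v0:v1,u0:u1],cv2.COLOR_RGB2BGR);cv2.imwrite('pics/c1.png',cv2.resize(c,None,fx=3.0,fy=3.0,interpolation=cv2.INTER_CUBIC))
im=load('side0');c=cv2.cvtColor(im['frame'][40:200,200:340],cv2.COLOR_RGB2BGR);cv2.imwrite('pics/c2.png',cv2.resize(c,None,fx=3.5,fy=3.5,interpolation=cv2.INTER_CUBIC))
im=load('scene0');c=cv2.cvtColor(im['frame'][190:390,130:350],cv2.COLOR_RGB2BGR);cv2.imwrite('pics/c3.png',cv2.resize(c,None,fx=3,fy=3,interpolation=cv2.INTER_CUBIC))
E
```

```text
(no output)
```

View pics/c1.png

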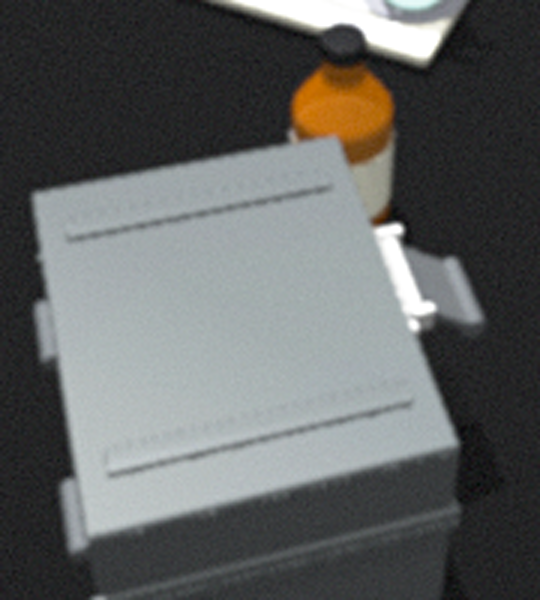

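View pics/c2.png

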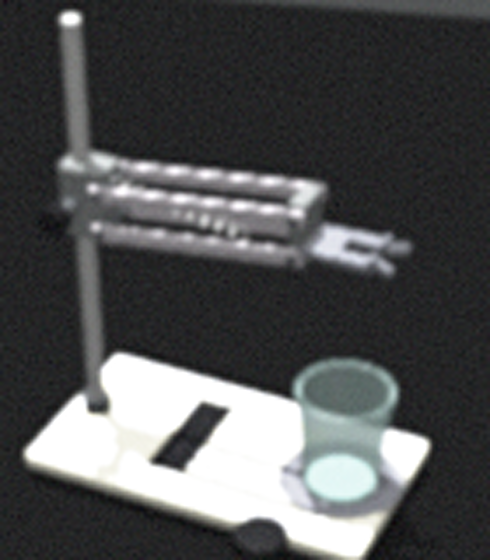

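View pics/c3.png

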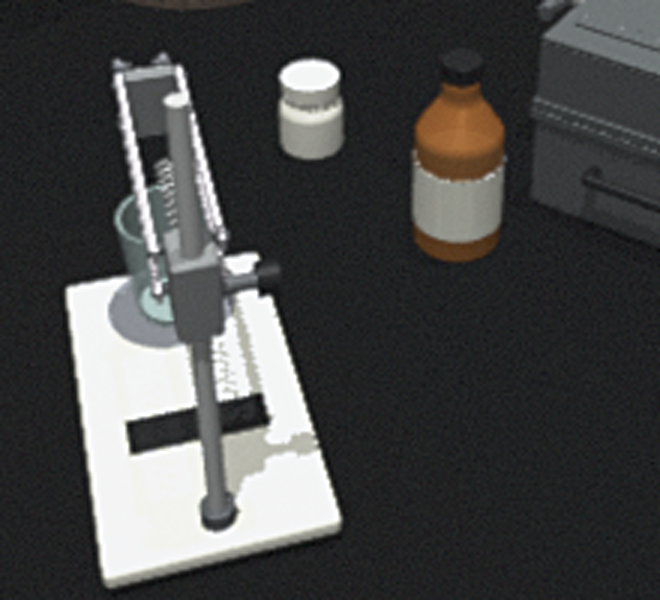

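```bash
python3 - <<'E'
from h import *
np.set_printoptions(precision=4,suppress=True)
P=[.4615,.1213,.1214]
for n in ['scene0','side0']:
    im=load(n);print(n,proj(im,P))
    W=cloud(im);f=im['frame']
    hsv=cv2.cvtColor(f,cv2.COLOR_RGB2HSV)
    m=(W[...,2]>.017)&(W[...,2]<.027)&(hsv[...,2]>150)&(W[...,1]<-.15)&(W[...,0]>.4)&(W[...,0]<.8)
    m=cv2.morphologyEx(m.astype(np.uint8),cv2.MORPH_OPEN,np.ones((3,3)))
    k,l,st,c=cv2.connectedComponentsWithStats(m);i=1+np.argmax(st[1:,4]);p=W[l==i]
    r=cv2.minAreaRect((p[:,:2]*1000).astype(np.float32));print('base',np.median(p[:,2]),r,cv2.boxPoints(r).round(0).tolist())
    # rod
    m=(W[...,2]>.25)&(W[...,2]<.4)&(W[...,1]<-.15)&(W[...,0]>.4)&(W[...,0]<.9)&(W[...,1]>-.4)
    p=W[m];print('rod',len(p),np.median(p,0),p.min(0),p.max(0))
im=load('side0');W=cloud(im)
# paddle points
x=np.array([np.cos(np.radians(23.9)),np.sin(np.radians(23.9))]);y=np.array([-x[1],x[0]])
C=np.array([.5815,.1744])
q=W[...,:2]-C
a=q@x;b=q@y
m=(a<-.10)&(a>-.2)&(abs(b)<.06)&(W[...,2]>.06)&(W[...,2]<.2)
p=np.c_[a[m],b[m],W[m][:,2]]
for lo in np.arange(-.15,-.09,.01):
    s=p[(p[:,0]>=lo)&(p[:,0]<lo+.01)]
    if len(s):print(round(lo,3),len(s),s[:,1].min(),s[:,1].max(),np.median(s[:,2]),s[:,2].max())
# fork
m=(W[...,2]>.195)&(W[...,2]<.222)&(W[...,1]<-.2)&(W[...,1]>-.36)&(W[...,0]>.45)&(W[...,0]<.62)
p=W[m];print('fork',len(p),p.min(0),p.max(0));vv,uu=np.nonzero(m);print(uu.min(),uu.max(),vv.min(),vv.max())
for v,u in list(zip(vv,uu))[::6]: print(u,v,W[v,u])
E
```

```text
scene0 (np.float64(315.05622017236186), np.float64(189.95391313775983))
base 0.021283230380656493 ((612.6517944335938, -296.14801025390625), (139.8839874267578, 261.62054443359375), 73.413818359375) [[467.0, -326.0], [718.0, -401.0], [758.0, -266.0], [507.0, -192.0]]
rod 342 [ 0.7192 -0.3287  0.2892] [ 0.7098 -0.3332  0.2502] [ 0.723  -0.3206  0.3204]
side0 (np.float64(313.10638727515953), np.float64(278.84291754227564))
base 0.02234156934804088 ((610.3011474609375, -295.0967102050781), (144.07501220703125, 258.62335205078125), 73.2431869506836) [[466.0, -327.0], [713.0, -401.0], [755.0, -263.0], [507.0, -189.0]]
rod 172 [ 0.7131 -0.3236  0.2896] [ 0.7081 -0.334   0.2512] [ 0.7207 -0.3175  0.3221]
-0.14 107 -0.022965670921257345 0.023208562255202573 0.12791280730407129 0.13080135794277636
-0.13 124 -0.023441118090511238 0.024202157628138713 0.13001013909953651 0.13624501331537864
-0.12 111 -0.022598478713896798 0.023770167408037758 0.1391764007287699 0.14433115235214666
-0.11 123 -0.0305854130260827 0.030823823121346315 0.14870383485169092 0.1593209954862279
fork 494 [ 0.4929 -0.3174
[... 2170 characters left out ...]
038 -0.2729  0.2065]
269 113 [ 0.5974 -0.2715  0.1954]
275 113 [ 0.5837 -0.2703  0.1975]
281 113 [ 0.5698 -0.2672  0.2007]
287 113 [ 0.5564 -0.2667  0.2024]
293 113 [ 0.5422 -0.2574  0.2093]
299 113 [ 0.529  -0.2572  0.2107]
305 113 [ 0.5161 -0.259   0.2109]
278 114 [ 0.5764 -0.2666  0.1979]
284 114 [ 0.5623 -0.2606  0.2029]
294 114 [ 0.5401 -0.2601  0.2054]
300 114 [ 0.5265 -0.2539  0.2105]
306 114 [ 0.5133 -0.2503  0.2139]
284 115 [ 0.5627 -0.2647  0.1979]
298 115 [ 0.5308 -0.2552  0.2067]
304 115 [ 0.5175 -0.2514  0.2104]
310 115 [ 0.5046 -0.2529  0.2108]
304 116 [ 0.5174 -0.2514  0.2079]
310 116 [ 0.5043 -0.2494  0.2104]
306 117 [ 0.5128 -0.2506  0.2063]
310 118 [ 0.5038 -0.2465  0.2072]
```

```bash
cat > d.py <<'E'
import sys
from h import *
def delta(p,yaw=None):
    s=observe();M=R.from_rotvec(s['ee_rot']).as_matrix()
    d=M.T@(np.array(p)-s['position'])*100
    yw=np.degrees(np.arctan2(M[1,0],M[0,0]))
    t=0 if yaw is None else -((yaw-yw+180)%360-180)
    print('clock',round(s['clock'],2),'pos',s['position'].round(4),'yaw',round(yw,2),'tilt',np.degrees(np.arccos(-M[2,2])).round(2),'F',s['force'].round(1),'w',round(s['width']*92,1))
    print('xyz cm',d.round(2),'turn',round(t,1),'dist mm',(np.linalg.norm(d)*10).round(0))
if __name__=='__main__':
    a=[float(x) for x in sys.argv[1:]];delta(a[:3],a[3] if len(a)>3 else None)
E
python3 d.py .4615 .1213 .30 23.9
```

```text
clock 0.15 pos [ 0.1652 -0.6024  0.2261] yaw 15.34 tilt 0.07 F [-0.9  0.4  0.6] w 92.0
xyz cm [ 47.71 -61.96  -7.32] turn -8.6 dist mm 785.0
```

Call:
arm_command --deltas '[{"xyz":[12,-15,-7.3],"turn":-4},{"xyz":[24,-31,-7.3],"turn":-8.6},{"xyz":[36,-46,-7.3],"turn":-8.6},{"xyz":[47.7,-62,-7.3],"turn":-8.6},{"xyz":[47.7,-62,-7.3],"turn":-8.6}]'

```text
schema error: expected keys xyz, turn, jaw
```

```bash
python3 d.py .4615 .1213 .30 23.9
```

```text
clock 0.15 pos [ 0.1652 -0.6024  0.2261] yaw 15.34 tilt 0.07 F [-0.9  0.4  0.6] w 92.0
xyz cm [ 47.71 -61.96  -7.32] turn -8.6 dist mm 785.0
```

Call:
arm_command --deltas '[{"xyz":[48,-62,-7.3],"turn":-8.6,"jaw":0},{"xyz":[48,-62,-7.3],"turn":-8.6,"jaw":0},{"xyz":[48,-62,-7.3],"turn":-8.6,"jaw":0},{"xyz":[48,-62,-7.3],"turn":-8.6,"jaw":0},{"xyz":[48,-62,-7.3],"turn":-8.6,"jaw":0}]'

```text
clock: 0.57
position: [0.2446, -0.4089, 0.246]
ee_rot: [-3.072, -0.651, 0.001]
force: [0.9, -0.3, 0.7]
width: 0.999
```

```bash
python3 d.py .4615 .1213 .30 23.9
```

```text
clock 0.57 pos [ 0.2446 -0.4089  0.246 ] yaw 23.93 tilt 0.09 F [ 0.9 -0.3  0.7] w 91.9
xyz cm [ 41.33 -39.68  -5.35] turn 0.0 dist mm 575.0
```

Call:
arm_command --deltas '[{"xyz":[41.3,-39.7,-5.3],"turn":0,"jaw":0},{"xyz":[41.3,-39.7,-5.3],"turn":0,"jaw":0},{"xyz":[41.3,-39.7,-5.3],"turn":0,"jaw":0},{"xyz":[41.3,-39.7,-5.3],"turn":0,"jaw":0},{"xyz":[41.3,-39.7,-5.3],"turn":0,"jaw":0}]'

```text
clock: 0.98
position: [0.3227, -0.2169, 0.2656]
ee_rot: [-3.073, -0.651, 0.001]
force: [2.0, -0.4, -0.7]
width: 1.004
```

```bash
python3 d.py .4615 .1213 .30 23.9
```

```text
clock 0.98 pos [ 0.3227 -0.2169  0.2656] yaw 23.92 tilt 0.06 F [ 2.  -0.4 -0.7] w 92.4
xyz cm [ 26.4  -25.29  -3.42] turn 0.0 dist mm 367.0
```

Call:
arm_command --deltas '[{"xyz":[26.4,-25.3,-3.4],"turn":0,"jaw":0},{"xyz":[26.4,-25.3,-3.4],"turn":0,"jaw":0},{"xyz":[26.4,-25.3,-3.4],"turn":0,"jaw":0},{"xyz":[26.4,-25.3,-3.4],"turn":0,"jaw":0},{"xyz":[26.4,-25.3,-3.4],"turn":0,"jaw":0}]'

```text
clock: 1.4
position: [0.4011, -0.0248, 0.2852]
ee_rot: [-3.073, -0.65, -0.0]
force: [1.2, -1.4, -0.3]
width: 0.998
```

```bash
python3 d.py .4615 .1213 .24 23.9
```

```text
clock 1.4 pos [ 0.4011 -0.0248  0.2852] yaw 23.9 tilt 0.02 F [ 1.2 -1.4 -0.3] w 91.9
xyz cm [ 11.45 -10.91   4.52] turn 0.0 dist mm 164.0
```

Call:
arm_command --deltas '[{"xyz":[11.4,-10.9,4.5],"turn":0,"jaw":60},{"xyz":[11.4,-10.9,4.5],"turn":0,"jaw":60},{"xyz":[11.4,-10.9,4.5],"turn":0,"jaw":60},{"xyz":[11.4,-10.9,4.5],"turn":0,"jaw":60},{"xyz":[11.4,-10.9,4.5],"turn":0,"jaw":60}]'

```text
clock: 1.82
position: [0.4614, 0.1287, 0.2386]
ee_rot: [-3.066, -0.662, 0.001]
force: [-1.2, 0.8, 1.4]
width: 0.77
```

```bash
python3 - <<'E'
from h import *
snap('wrist','wrist1');snap('side','side1')
E
python3 d.py .4615 .1213 .1024 23.9
```

```text
clock 1.92 pos [0.4606 0.1228 0.2393] yaw 24.12 tilt 0.14 F [-0.  -1.   0.2] w 70.6
xyz cm [ 0.04  0.19 13.69] turn 0.2 dist mm 137.0
```

View pics/wrist1.png

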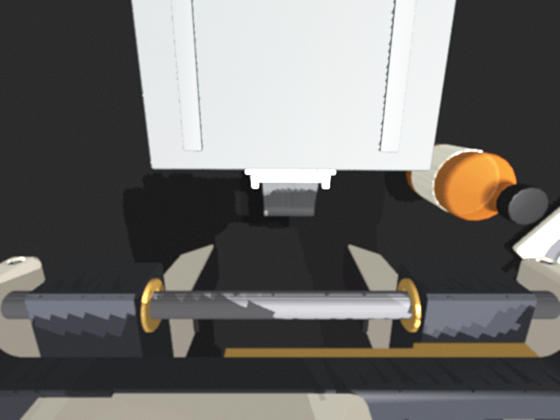

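View pics/side1.png

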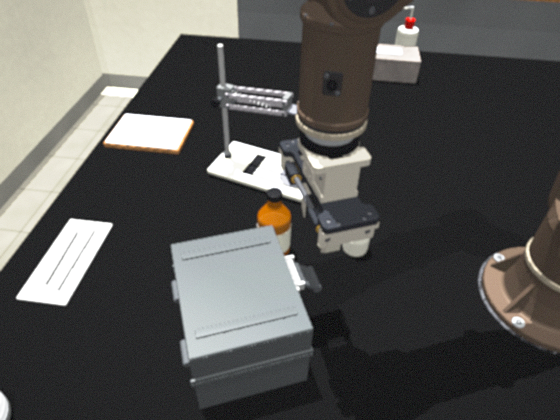

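```bash
python3 - <<'E'
from h import *
w=load('wrist1');s=load('side0')
P=[.4615,.1213,.1214]
print(proj(w,P),proj(w,[.4606,.1228,.2583]))
print(tri(w,(289.5,211),s,(314.5,277)))
c=cv2.cvtColor(w['frame'][150:230,230:350],cv2.COLOR_RGB2BGR);cv2.imwrite('pics/c4.png',cv2.resize(c,None,fx=6,fy=6,interpolation=cv2.INTER_CUBIC))
W=cloud(w)
for v in range(190,220,3): print(v,W[v,289].round(4))
E
```

```text
(np.float64(288.3191803471313), np.float64(207.537072912318)) (np.float64(290.28769178852144), np.float64(285.9069260884))
(array([0.45956559, 0.1192624 , 0.12413273]), np.float64(0.0001450701677191601))
190 [0.4821 0.1307 0.1454]
193 [0.4789 0.1292 0.1417]
196 [0.4759 0.1277 0.139 ]
199 [0.4728 0.1262 0.1363]
202 [0.4695 0.1246 0.1329]
205 [0.4663 0.123  0.1303]
208 [0.4635 0.1217 0.1292]
211 [0.4609 0.1205 0.1293]
214 [0.458  0.1191 0.1283]
217 [ 0.4171  0.0971 -0.    ]
```

View pics/c4.png

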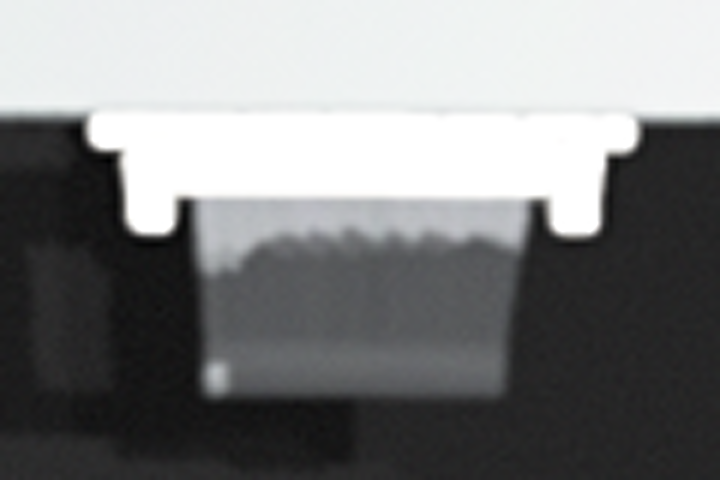

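Call:
arm_command --deltas '[{"xyz":[0,0.2,4],"turn":0.2,"jaw":60},{"xyz":[0,0.2,8],"turn":0.2,"jaw":60},{"xyz":[0,0.2,11],"turn":0.2,"jaw":60},{"xyz":[0,0.2,13.3],"turn":0.2,"jaw":60},{"xyz":[0,0.2,13.7],"turn":0.2,"jaw":60}]'

```text
clock: 2.33
position: [0.4588, 0.1184, 0.0992]
ee_rot: [-3.074, -0.648, 0.012]
force: [-0.3, 0.1, 0.9]
width: 0.763
```

```bash
python3 d.py .461 .121 .1024 23.9
```

```text
clock 2.33 pos [0.4588 0.1184 0.0992] yaw 23.81 tilt 0.45 F [-0.3  0.1  0.9] w 70.2
xyz cm [ 0.3  -0.15 -0.32] turn -0.1 dist mm 5.0
```

Call:
arm_command --deltas '[{"xyz":[0.3,-0.15,-0.3],"turn":0,"jaw":60},{"xyz":[0.3,-0.15,-0.3],"turn":0,"jaw":180},{"xyz":[0.3,-0.15,-0.3],"turn":0,"jaw":180},{"xyz":[0.3,-0.15,-0.3],"turn":0,"jaw":180},{"xyz":[0.3,-0.15,-0.3],"turn":0,"jaw":180}]' --force 25

```text
clock: 2.75
position: [0.4618, 0.1211, 0.1034]
ee_rot: [-3.074, -0.648, 0.009]
force: [-0.2, 0.6, -0.5]
width: 0.52
```

```bash
python3 d.py .461 .121 .1024 23.9
```

```text
clock 2.75 pos [0.4618 0.1211 0.1034] yaw 23.79 tilt 0.32 F [-0.2  0.6 -0.5] w 47.8
xyz cm [-0.07 -0.03  0.1 ] turn -0.1 dist mm 1.0
```

Call:
arm_command --deltas '[{"xyz":[0,0,0],"turn":0,"jaw":200},{"xyz":[-0.45,0,-0.65],"turn":0,"jaw":200},{"xyz":[-0.8,0,-1.4],"turn":0,"jaw":200},{"xyz":[-1.0,0,-2.15],"turn":0,"jaw":200},{"xyz":[-1.05,0,-2.6],"turn":0,"jaw":200}]'

```text
clock: 3.17
position: [0.453, 0.1172, 0.1304]
ee_rot: [-3.074, -0.648, 0.005]
force: [3.6, 1.4, -5.3]
width: 0.499
```

```bash
python3 d.py .4513 .1165 .1294 23.9;  python3 - <<'E'
from h import *
snap('side','side2')
c=load('side2')
c=cv2.cvtColor(c['frame'][180:340,160:400],cv2.COLOR_RGB2BGR);cv2.imwrite('pics/c5.png',cv2.resize(c,None,fx=3,fy=3,interpolation=cv2.INTER_CUBIC))
E
python3 d.py .4513 .1165 .1294 23.9
```

```text
clock 3.17 pos [0.453  0.1172 0.1304] yaw 23.8 tilt 0.2 F [ 3.6  1.4 -5.3] w 45.9
xyz cm [-0.18 -0.    0.1 ] turn -0.1 dist mm 2.0
clock 3.22 pos [0.4531 0.1172 0.131 ] yaw 23.79 tilt 0.19 F [ 2.9  2.3 -3.6] w 45.6
xyz cm [-0.19 -0.01  0.16] turn -0.1 dist mm 2.0
```

View pics/c5.png

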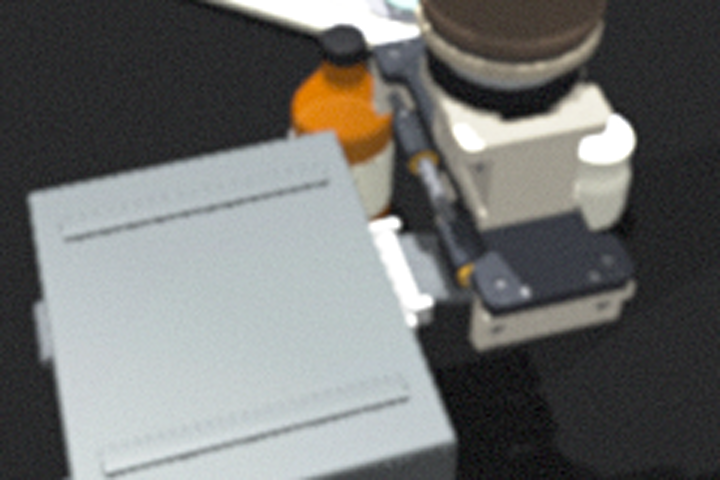

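Call:
arm_command --deltas '[{"xyz":[0.3,0,-1.4],"turn":0,"jaw":220},{"xyz":[0.9,0,-2.9],"turn":0,"jaw":220},{"xyz":[1.6,0,-4.5],"turn":0,"jaw":220},{"xyz":[2.7,0,-6.6],"turn":0,"jaw":220},{"xyz":[4.1,0,-8.6],"turn":0,"jaw":220}]' --force 40

```text
clock: 3.63
position: [0.4917, 0.1344, 0.2179]
ee_rot: [-3.073, -0.648, 0.002]
force: [7.8, 4.7, -11.2]
width: 0.494
```

```bash
python3 - <<'E'
from h import *
x=np.array([np.cos(np.radians(23.9)),np.sin(np.radians(23.9))])
H=np.array([.6637,.2109])
s=observe();print(s['position'],s['force'],s['width']*92)
a=(s['position'][:2]-H)@x*1000;z=(s['position'][2]+.019-.09)*1000
r=np.hypot(a,z);print(a,z,r,'theta if r=239',np.arctan2(z,-a)-np.arctan2(58.6,232))
im=snap('side','side3')
E
```

```text
[0.49167244 0.13437084 0.21793824] [  7.77474097   4.65642141 -11.17859294] 45.47018234835582
-188.28202654675886 146.93823940938807 238.83250976633195 theta if r=239 0.4152734087613267
```

View pics/side3.png

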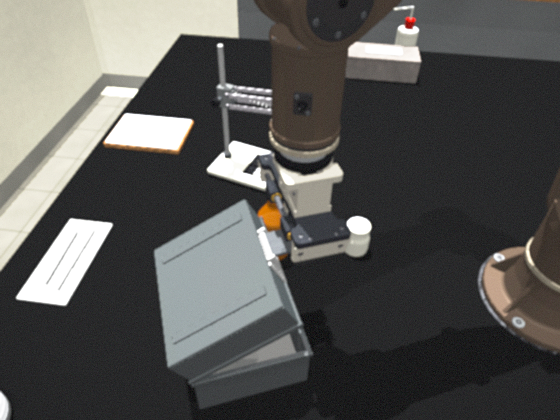

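Call:
arm_command --deltas '[{"xyz":[1.3,0,-1.6],"turn":0,"jaw":220},{"xyz":[3.0,0,-3.3],"turn":0,"jaw":220},{"xyz":[4.8,0,-4.8],"turn":0,"jaw":220},{"xyz":[6.8,0,-6.1],"turn":0,"jaw":220},{"xyz":[9.0,0,-7.1],"turn":0,"jaw":220}]'

```text
clock: 4.1
position: [0.5776, 0.1726, 0.2931]
ee_rot: [-3.072, -0.648, -0.005]
force: [2.6, 3.6, -12.7]
width: 0.497
```

Call:
arm_command --deltas '[{"xyz":[2.2,0,-0.8],"turn":0,"jaw":220},{"xyz":[4.4,0,-1.5],"turn":0,"jaw":220},{"xyz":[5.4,0,-1.8],"turn":0,"jaw":0},{"xyz":[5.4,0,-1.8],"turn":0,"jaw":0},{"xyz":[5.4,0,-1.8],"turn":0,"jaw":0}]'

```text
clock: 4.52
position: [0.6267, 0.1946, 0.311]
ee_rot: [-3.071, -0.648, -0.004]
force: [-0.1, 1.1, -0.3]
width: 0.663
```

```bash
python3 - <<'E'
from h import *
s=observe();print(s['clock'],s['position'],s['force'],s['width']*92)
im=snap('side','side4')
E
```

```text
4.5167 [0.62666579 0.19459918 0.3110271 ] [-0.09338109  1.08211306 -0.2637751 ] 61.00778793193843
```

View pics/side4.png

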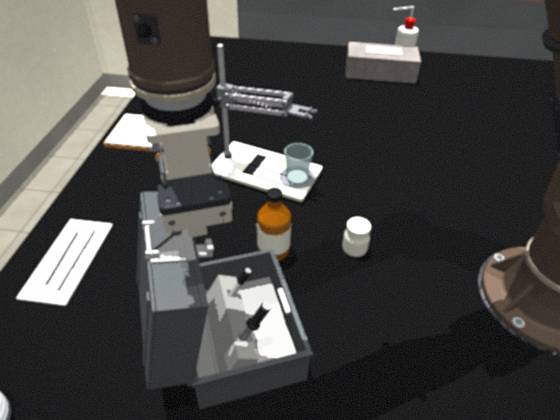

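Call:
arm_command --deltas '[{"xyz":[-4,0,-1],"turn":0,"jaw":0},{"xyz":[-8,0,-1],"turn":0,"jaw":0},{"xyz":[-12,0,-1],"turn":0,"jaw":0},{"xyz":[-16,0,-1],"turn":0,"jaw":0},{"xyz":[-19,0,-1],"turn":0,"jaw":0}]'

```text
clock: 4.98
position: [0.4486, 0.1159, 0.3204]
ee_rot: [-3.074, -0.647, -0.002]
force: [0.5, -0.3, -0.1]
width: 0.995
```

Call:
arm_command --deltas '[{"xyz":[0,0,0],"turn":0,"jaw":0},{"xyz":[0,0,0],"turn":0,"jaw":0},{"xyz":[0,0,0],"turn":0,"jaw":0},{"xyz":[0,0,0],"turn":0,"jaw":0}]'

```text
clock: 5.32
position: [0.4493, 0.1162, 0.3205]
ee_rot: [-3.074, -0.647, -0.004]
force: [0.3, 0.0, -0.7]
width: 0.999
```

```bash
python3 - <<'E'
from h import *
s=observe();print(s['clock'],s['position'],s['force'],s['width']*92)
im=snap('wrist','wrist5');im=snap('side','side5');
c=cv2.cvtColor(im['frame'][220:420,120:340],cv2.COLOR_RGB2BGR);cv2.imwrite('pics/c6.png',cv2.resize(c,None,fx=3,fy=3,interpolation=cv2.INTER_CUBIC))
E
```

```text
5.3167 [0.44926736 0.11616071 0.32053573] [ 0.32392591  0.0452848  -0.71563287] 91.86329182770086
```

View pics/wrist5.png

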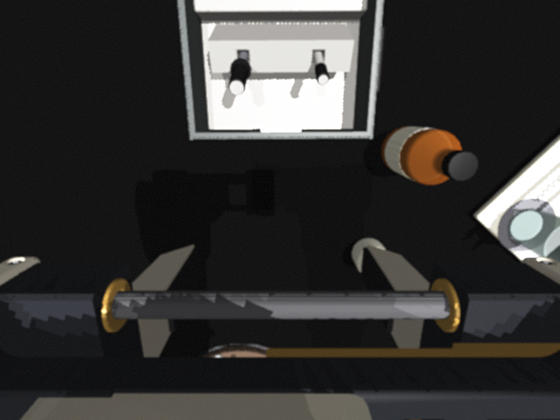

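View pics/c6.png

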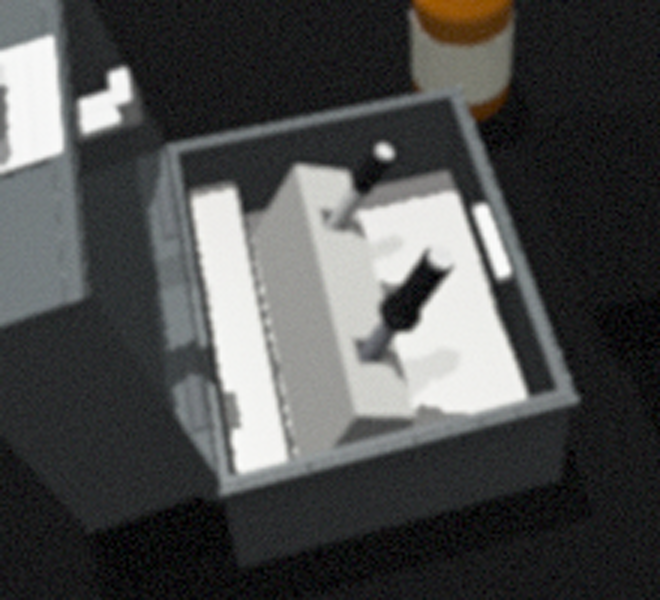

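```bash
python3 - <<'E'
from h import *
im=load('wrist5');c=cv2.cvtColor(im['frame'][30:130,200:350],cv2.COLOR_RGB2BGR);cv2.imwrite('pics/c7.png',cv2.resize(c,None,fx=5,fy=5,interpolation=cv2.INTER_CUBIC))
im=load('side5');c=cv2.cvtColor(im['frame'][290:350,220:290],cv2.COLOR_RGB2BGR);cv2.imwrite('pics/c8.png',cv2.resize(c,None,fx=8,fy=8,interpolation=cv2.INTER_CUBIC))
E
```

```text
(no output)
```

View pics/c7.png

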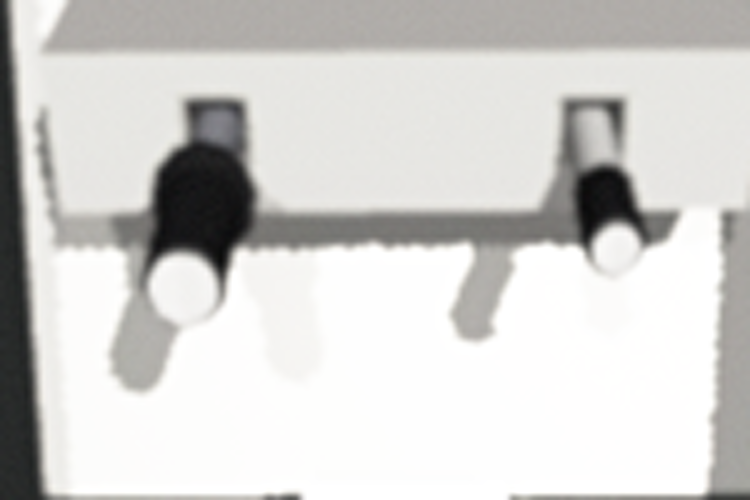

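View pics/c8.png

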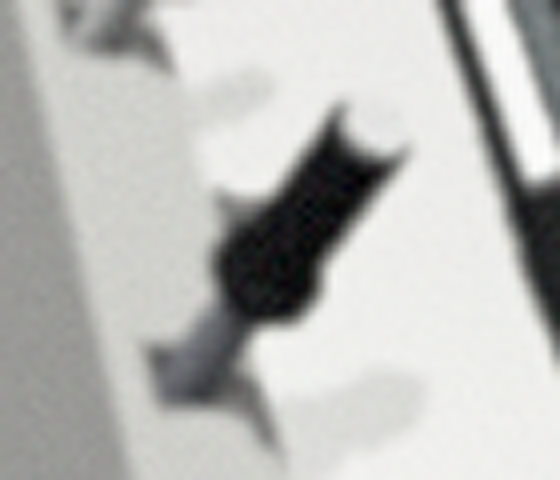

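```bash
cat > e.py <<'E'
from h import *
np.set_printoptions(precision=4,suppress=True)
w=load('wrist5');s=load('side5')
T,e1=tri(w,(236.8,87.4),s,(266.8,305.9));C,e2=tri(w,(240.6,68.6),s,(253.5,322.8))
print(T,e1,C,e2)
d=T-C;print(np.linalg.norm(d),d/np.linalg.norm(d))
x=np.array([np.cos(np.radians(23.9)),np.sin(np.radians(23.9))]);y=np.array([-x[1],x[0]])
Cc=np.array([.5815,.1744])
for P in(T,C):print('case xy',(P[:2]-Cc)@x,(P[:2]-Cc)@y,P[2])
# expected axis
ax=np.array([-np.sin(np.radians(28))*x[0],-np.sin(np.radians(28))*x[1],np.cos(np.radians(28))])
print('axis exp',ax)
for k in(0,.0075,.015,.02,.045):print(k,T-ax*k, proj(w,T-ax*k),proj(s,T-ax*k))
W=cloud(w);print(W[86,237],W[88,237]);Ws=cloud(s);print(Ws[305,267],Ws[306,268])
E
python3 e.py
```

```text
[0.5286 0.2    0.1407] 0.000666771934036978 [0.5489 0.2089 0.1032] 0.0013085184131155308
0.04359771606236215 [-0.4659 -0.2043  0.8609]
case xy -0.03795677091238693 0.044839430585368475 0.14069886277220828
case xy -0.015778664621189046 0.04475573189227463 0.10316373999740636
axis exp [-0.4292 -0.1902  0.8829]
0 [0.5286 0.2    0.1407] (np.float64(236.7157171913887), np.float64(87.73337267222544)) (np.float64(266.5846377335403), np.float64(305.8879503882564))
0.0075 [0.5319 0.2014 0.1341] (np.float64(237.4232285239112), np.float64(84.62385334841022)) (np.float64(264.3925188141279), np.float64(308.8877054997537))
0.015 [0.5351 0.2029 0.1275] (np.float64(238.10784482063093), np.float64(81.61495793403031)) (np.float64(262.22356199482067), np.float64(311.8557649639172))
0.02 [0.5372 0.2038 0.123 ] (np.float64(238.55207916596177), np.float64(79.66254358020817)) (np.float64(260.7902779682048), np.float64(313.81710978284735))
0.045 [0.5479 0.2086 0.101 ] (np.float64(240.6382350651474), np.float64(70.49386771196339)) (np.float64(253.7721656827207), np.float64(323.42088538781604))
[0.5302 0.1998 0.1441] [0.5285 0.1993 0.1434]
[0.5281 0.1992 0.142 ] [0.5264 0.2002 0.1412]
```

```bash
python3 d.py .5351 .2029 .19 23.9
```

```text
clock 5.42 pos [0.4493 0.1164 0.3202] yaw 23.8 tilt 0.1 F [ 0.   0.2 -0. ] w 92.1
xyz cm [11.32 -4.44 13.04] turn -0.1 dist mm 178.0
```

Call:
arm_command --deltas '[{"xyz":[3,-1.2,2.5],"turn":-0.1,"jaw":110},{"xyz":[6,-2.4,5.5],"turn":-0.1,"jaw":110},{"xyz":[9,-3.5,9],"turn":-0.1,"jaw":110},{"xyz":[11.3,-4.4,12],"turn":-0.1,"jaw":110},{"xyz":[11.3,-4.4,13],"turn":-0.1,"jaw":110}]'

```text
clock: 5.83
position: [0.536, 0.2058, 0.1853]
ee_rot: [-3.069, -0.653, 0.004]
force: [-0.7, -1.5, 0.3]
width: 0.687
```

```bash
python3 d.py .5351 .2029 .1085 23.9; python3 - <<'E'
from h import *
im=snap('wrist','wrist6')
print(proj(im,[.5286,.2,.1407]))
E
python3 d.py .5351 .2029 .1085 23.9
```

```text
clock 5.83 pos [0.536  0.2058 0.1853] yaw 24.03 tilt 0.27 F [-0.7 -1.5  0.3] w 63.2
xyz cm [-0.19  0.26  7.68] turn 0.1 dist mm 77.0
(np.float64(283.91535682096696), np.float64(245.15347138822148))
clock 5.88 pos [0.5344 0.2043 0.1839] yaw 24.04 tilt 0.39 F [-0.8 -0.5 -2.1] w 59.0
xyz cm [0.05 0.18 7.54] turn 0.1 dist mm 75.0
```

View pics/wrist6.png

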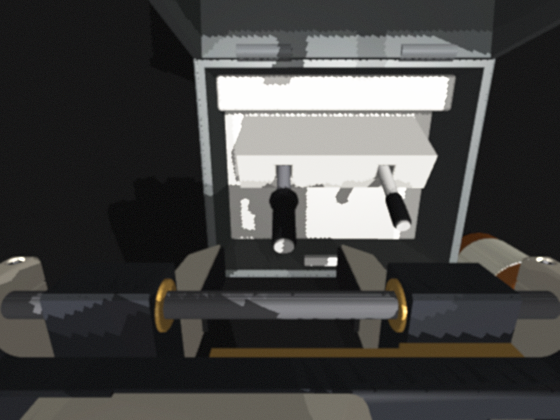

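Call:
arm_command --deltas '[{"xyz":[0,0.15,2.5],"turn":0.1,"jaw":110},{"xyz":[0,0.15,5],"turn":0.1,"jaw":110},{"xyz":[0,0.15,7],"turn":0.1,"jaw":110},{"xyz":[0,0.15,7.5],"turn":0.1,"jaw":110},{"xyz":[0,0.15,7.5],"turn":0.1,"jaw":110}]'

```text
clock: 6.3
position: [0.5339, 0.2027, 0.1079]
ee_rot: [-3.071, -0.651, 0.014]
force: [-0.6, -0.8, 0.2]
width: 0.57
```

```bash
python3 d.py .5351 .2029 .1085 23.9
```

```text
clock 6.3 pos [0.5339 0.2027 0.1079] yaw 23.94 tilt 0.54 F [-0.6 -0.8  0.2] w 52.4
xyz cm [ 0.12  0.03 -0.06] turn 0.0 dist mm 1.0
```

Call:
arm_command --deltas '[{"xyz":[0.1,0,0],"turn":0,"jaw":220},{"xyz":[0.1,0,0],"turn":0,"jaw":220},{"xyz":[0.1,0,0],"turn":0,"jaw":220},{"xyz":[0.1,0,0],"turn":0,"jaw":220},{"xyz":[0.1,0,0],"turn":0,"jaw":220}]' --force 8

```text
clock: 6.72
position: [0.5352, 0.2031, 0.1087]
ee_rot: [-3.071, -0.651, 0.012]
force: [0.1, -0.5, 0.5]
width: 0.256
```

```bash
python3 d.py .5351 .2029 .1085 23.9
```

```text
clock 6.72 pos [0.5352 0.2031 0.1087] yaw 23.94 tilt 0.46 F [ 0.1 -0.5  0.5] w 23.5
xyz cm [-0.02  0.02  0.02] turn 0.0 dist mm 0.0
```

Call:
arm_command --deltas '[{"xyz":[0,0,0],"turn":0,"jaw":230},{"xyz":[0,0,0],"turn":0,"jaw":230},{"xyz":[0,0,0],"turn":0,"jaw":230},{"xyz":[-0.35,0,-0.66],"turn":0,"jaw":230},{"xyz":[-0.8,0,-1.5],"turn":0,"jaw":230}]' --force 8

```text
clock: 7.13
position: [0.5277, 0.1999, 0.1238]
ee_rot: [-3.071, -0.651, 0.013]
force: [0.3, 0.7, 0.1]
width: 0.193
```

```bash
python3 d.py .5351 .2029 .1085 23.9
```

```text
clock 7.13 pos [0.5277 0.1999 0.1238] yaw 23.95 tilt 0.5 F [0.3 0.7 0.1] w 17.8
xyz cm [0.81 0.03 1.53] turn 0.0 dist mm 17.0
```

Call:
arm_command --deltas '[{"xyz":[-0.7,0,-1.3],"turn":0,"jaw":230},{"xyz":[-1.4,0,-2.6],"turn":0,"jaw":230},{"xyz":[-2.1,0,-3.9],"turn":0,"jaw":230},{"xyz":[-2.8,0,-5.2],"turn":0,"jaw":230},{"xyz":[-3.4,0,-6.4],"turn":0,"jaw":230}]'

```text
clock: 7.55
position: [0.4964, 0.1856, 0.1899]
ee_rot: [-3.071, -0.651, 0.012]
force: [-0.1, 0.3, -1.1]
width: 0.193
```

```bash
python3 d.py .5351 .2029 .1085 23.9; python3 - <<'E'
from h import *
im=snap('wrist','wrist7');im=snap('side','side7')
E
```

```text
clock 7.55 pos [0.4964 0.1856 0.1899] yaw 23.94 tilt 0.46 F [-0.1  0.3 -1.1] w 17.8
xyz cm [4.3  0.03 8.11] turn 0.0 dist mm 92.0
```

View pics/wrist7.png

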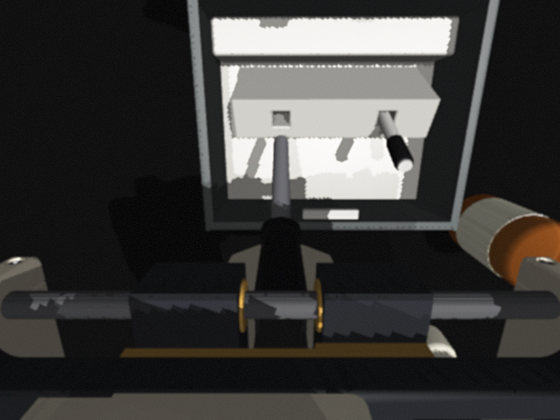

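View pics/side7.png

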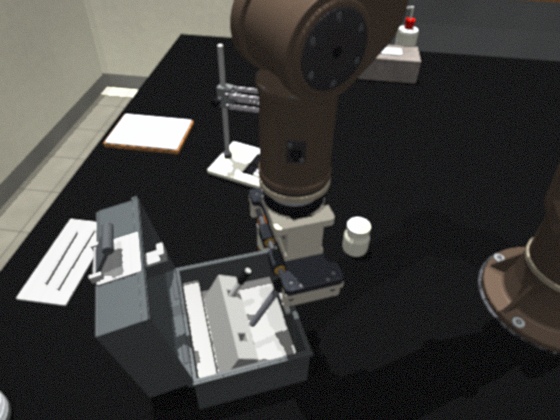

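Call:
arm_command --deltas '[{"xyz":[0,0,-2],"turn":0,"jaw":230},{"xyz":[0,0,-4],"turn":0,"jaw":230},{"xyz":[0,0,-4],"turn":0,"jaw":230},{"xyz":[0,0,-4],"turn":0,"jaw":230},{"xyz":[0,0,-4],"turn":0,"jaw":230}]' --force 3

```text
clock: 8.07
position: [0.4973, 0.1857, 0.2299]
ee_rot: [-3.071, -0.651, 0.009]
force: [-0.4, -0.2, -0.5]
width: 0.191
```

```bash
python3 d.py .5351 .2029 .1085 23.9; python3 - <<'E'
from h import *
im=snap('wrist','wrist8');im=snap('side','side8')
E
```

```text
clock 8.07 pos [0.4973 0.1857 0.2299] yaw 23.92 tilt 0.36 F [-0.4 -0.2 -0.5] w 17.6
xyz cm [ 4.22 -0.   12.12] turn 0.0 dist mm 128.0
```

View pics/wrist8.png

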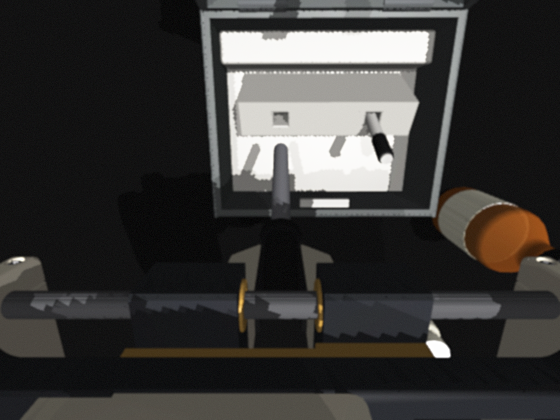

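View pics/side8.png

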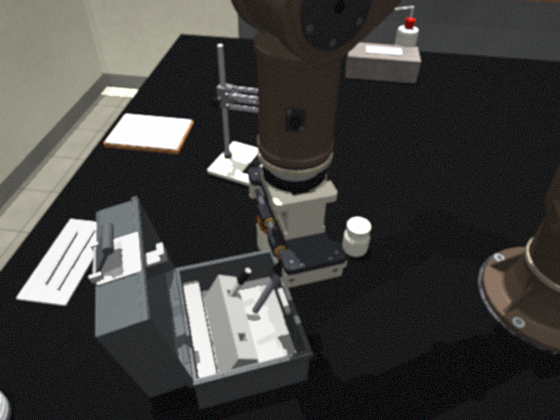

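```bash
cat > ang.py <<'E'
from h import *
import sys
def tip(f,u,v,pos,rv):
    im=load(f) if isinstance(f,str) else f
    M=R.from_rotvec(rv).as_matrix();o,d=ray(im,u,v)
    o=M.T@(o-pos);d=M.T@d
    t=-o[1]/d[1] if abs(d[1])>1e-6 else 0
    # electrode plane y=0 nearly contains the camera -> use known radius from grasp point instead
    return o,d
E
python3 - <<'E'
from ang import *
s=observe()
for f,z,u,v in[('wrist7',.1899,281,137),('wrist8',.2299,281,144)]:
    p=np.array([s['position'][0],s['position'][1],z])
    o,d=tip(f,u,v,p,s['ee_rot'])
    G=np.array([0,0,-.019]);L=.1245-.0  # grasp +54.5 -> tip 124.5
    a=d@d;b=2*d@(o-G);c=(o-G)@(o-G)-L*L
    print(b*b-4*a*c)
    for sg in(-1,1):
        if b*b-4*a*c<0:break
        t=(-b+sg*np.sqrt(b*b-4*a*c))/2/a;P=o+t*d-G;print(f,P.round(4),np.degrees(np.arctan2(P[0],P[2])))
E
```

```text
0.04453261433688144
wrist7 [ 0.0776 -0.0004 -0.0974] 141.43917311727446
wrist7 [6.270e-02 1.000e-04 1.076e-01] 30.233610435392304
0.04545709174908516
wrist8 [ 0.0773 -0.0001 -0.0976] 141.59658464931505
wrist8 [0.0581 0.0005 0.1101] 27.803557320539937
```

Call:
arm_command --deltas '[{"xyz":[0,0,0],"turn":0,"jaw":230},{"xyz":[0,0,0],"turn":0,"jaw":230},{"xyz":[0,0,0],"turn":0,"jaw":230},{"xyz":[0,0,0],"turn":0,"jaw":230},{"xyz":[0,0,0],"turn":0,"jaw":230}]' --force 3

```text
clock: 8.58
position: [0.497, 0.1856, 0.2294]
ee_rot: [-3.071, -0.651, 0.011]
force: [-0.4, -0.2, -0.6]
width: 0.194
```

```bash
python3 - <<'E'
from h import *
a=load('wrist8')['frame'].astype(int);im=snap('wrist','wrist9')
print(observe()['clock'],abs(a-im['frame'].astype(int))[100:250,240:320].mean())
for f in('wrist7','wrist8','wrist9'):
    g=load(f)['frame'][100:200,281].max(-1);print(f,g[20:60])
c=np.vstack([load(f)['frame'][100:300,220:340] for f in ('wrist8',)]);d=im['frame'][100:300,220:340]
cv2.imwrite('pics/c9.png',cv2.resize(cv2.cvtColor(np.hstack([c,d]),cv2.COLOR_RGB2BGR),None,fx=3,fy=3))
E
```

```text
8.6333 3.063361111111111
wrist7 [155 153 153 152 153 174 212 231 224 212 211 209 211 209 192 147 115 113
 114 115 112 115 114 113 112 115 114 113 112 115 114 115 115 113 115 116
 115 114 114 115]
wrist8 [160 162 158 160 174 211 234 229 221 217 218 218 218 217 212 207 233 251
 253 252 252 252 242 169 114 108 112 111 111 112 112 112 114 112 113 111
 112 112 114 113]
wrist9 [166 164 163 166 181 217 232 226 219 222 220 220 222 218 211 229 251 254
 253 252 253 253 242 170 114 110 112 114 113 114 113 113 112 114 114 112
 114 117 113 117]
```

View pics/c9.png

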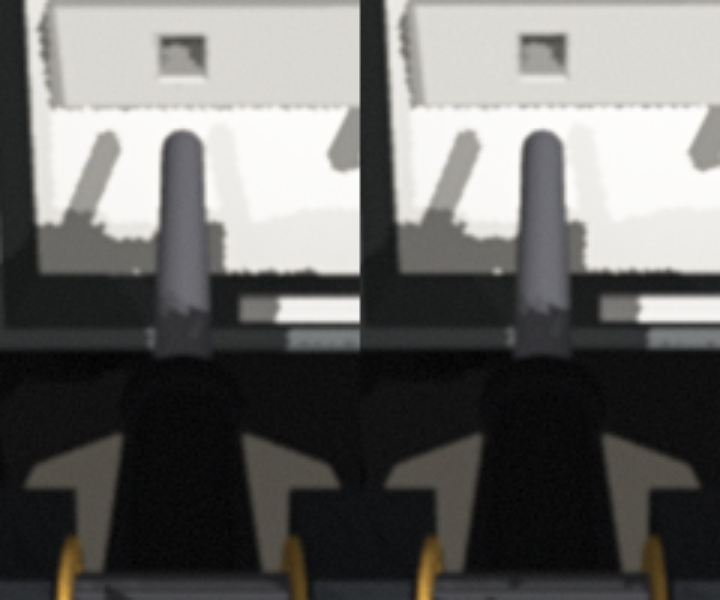

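Call:
arm_command --deltas '[{"xyz":[-2.2,0,0],"turn":0,"jaw":230},{"xyz":[-4.4,0,0],"turn":0,"jaw":230},{"xyz":[-6.6,0,0],"turn":0,"jaw":230},{"xyz":[-8.8,0,0],"turn":0,"jaw":230},{"xyz":[-10.3,0,0],"turn":0,"jaw":230}]'

```text
clock: 9.05
position: [0.4011, 0.1431, 0.23]
ee_rot: [-3.072, -0.651, 0.012]
force: [-0.5, -1.5, -2.1]
width: 0.196
```

Call:
arm_command --deltas '[{"xyz":[0,0,2],"turn":0,"jaw":230},{"xyz":[0,0,4],"turn":0,"jaw":230},{"xyz":[0,0,6],"turn":0,"jaw":230},{"xyz":[0,0,7.5],"turn":0,"jaw":230},{"xyz":[0,0,7.8],"turn":0,"jaw":230}]'

```text
clock: 9.47
position: [0.3992, 0.1425, 0.1501]
ee_rot: [-3.072, -0.652, 0.017]
force: [-0.6, 0.4, -0.4]
width: 0.193
```

```bash
python3 d.py .476 .177 .152 23.9; python3 - <<'E'
from h import *
im=snap('wrist','wrist10');im=snap('side','side10')
np.set_printoptions(suppress=True,precision=4)
W=cloud(load('wrist10'));x=np.array([np.cos(np.radians(23.9)),np.sin(np.radians(23.9))]);y=np.array([-x[1],x[0]])
q=W[...,:2]-np.array([.5815,.1744]);a=q@x;b=q@y
for z in(.02,.04,.06,.08,.088):
    m=(abs(W[...,2]-z)<.006)&(abs(b)<.1)&(a<-.06)&(a>-.11);print(z,m.sum(),np.percentile(a[m],[1,10,50,90]) if m.sum() else '')
E
```

```text
clock 9.47 pos [0.3992 0.1425 0.1501] yaw 23.95 tilt 0.62 F [-0.6  0.4 -0.4] w 17.7
xyz cm [ 8.42 -0.04 -0.27] turn 0.1 dist mm 84.0
0.02 5106 [-0.0805 -0.078  -0.0689 -0.0618]
0.04 38 [-0.0948 -0.0948 -0.0939 -0.0924]
0.06 29 [-0.0942 -0.0941 -0.0934 -0.0926]
0.08 1018 [-0.0944 -0.0924 -0.0809 -0.0776]
0.088 4362 [-0.0926 -0.0919 -0.0882 -0.0845]
```

View pics/wrist10.png

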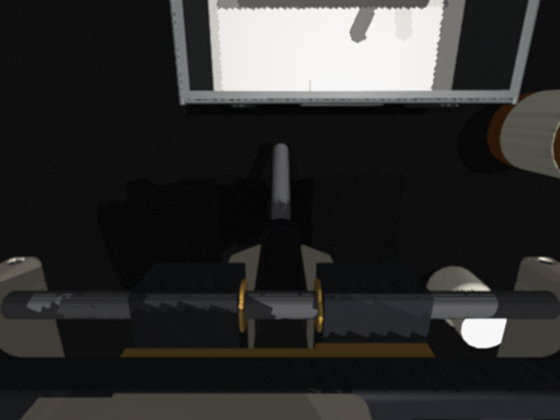

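View pics/side10.png

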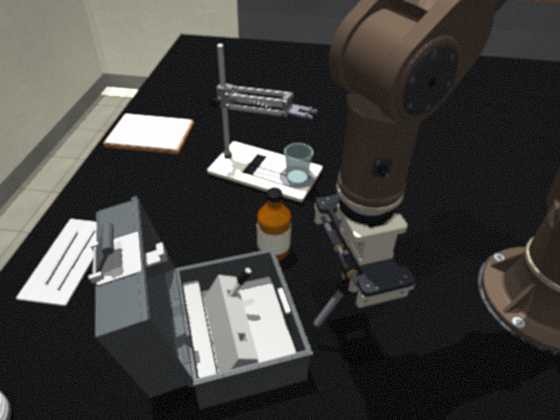

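Call:
arm_command --deltas '[{"xyz":[1.2,0,-0.3],"turn":0,"jaw":230},{"xyz":[2.4,0,-0.3],"turn":0,"jaw":230},{"xyz":[3.4,0,-0.3],"turn":0,"jaw":230},{"xyz":[4.4,0,-0.3],"turn":0,"jaw":230},{"xyz":[5.4,0,-0.3],"turn":0,"jaw":230}]'

```text
clock: 9.98
position: [0.4504, 0.1655, 0.1549]
ee_rot: [-3.072, -0.652, 0.013]
force: [-1.2, -0.3, -1.0]
width: 0.198
```

```bash
python3 d.py .476 .177 .153 23.9; python3 - <<'E'
from h import *
im=snap('wrist','wrist11')
E
```

```text
clock 9.98 pos [0.4504 0.1655 0.1549] yaw 23.97 tilt 0.48 F [-1.2 -0.3 -1. ] w 18.2
xyz cm [ 2.8  -0.01  0.17] turn 0.1 dist mm 28.0
```

View pics/wrist11.png

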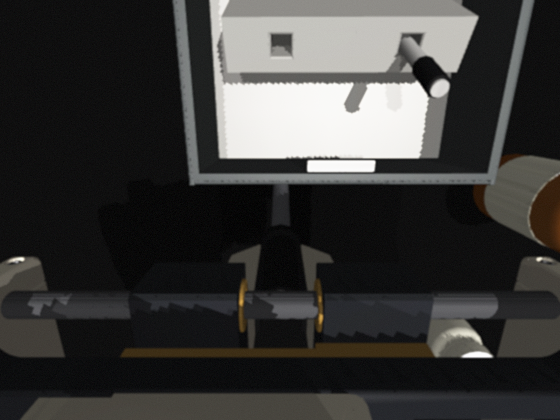

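Call:
arm_command --deltas '[{"xyz":[0.7,0,0],"turn":0,"jaw":230},{"xyz":[1.4,0,0],"turn":0,"jaw":230},{"xyz":[2.0,0,0],"turn":0,"jaw":230},{"xyz":[2.6,0,0],"turn":0,"jaw":230},{"xyz":[2.6,0,0],"turn":0,"jaw":230}]'

```text
clock: 10.45
position: [0.477, 0.1774, 0.1547]
ee_rot: [-3.07, -0.651, 0.01]
force: [0.5, 0.2, -1.1]
width: 0.191
```

```bash
python3 d.py .476 .177 .153 23.9; python3 - <<'E'
from h import *
im=snap('wrist','wrist12')
E
```

```text
clock 10.45 pos [0.477  0.1774 0.1547] yaw 23.94 tilt 0.4 F [ 0.5  0.2 -1.1] w 17.6
xyz cm [-0.1  -0.    0.17] turn 0.0 dist mm 2.0
```

View pics/wrist12.png

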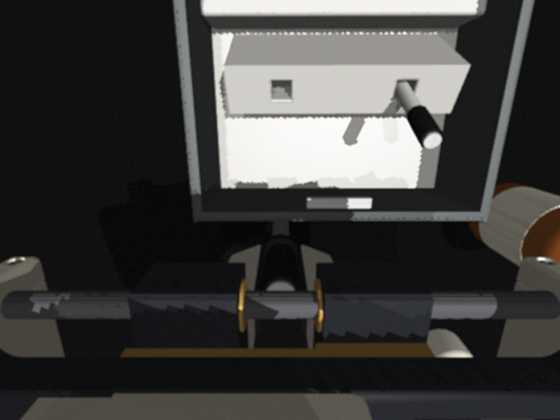

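Call:
arm_command --deltas '[{"xyz":[-1.5,0,0],"turn":0,"jaw":230},{"xyz":[-3,0,-1],"turn":0,"jaw":230},{"xyz":[-3,0,-4],"turn":0,"jaw":235},{"xyz":[-3,0,-8],"turn":0,"jaw":235},{"xyz":[-3,0,-12],"turn":0,"jaw":235}]' --force 15

```text
clock: 10.92
position: [0.4483, 0.1644, 0.2758]
ee_rot: [-3.07, -0.652, 0.014]
force: [1.1, -0.0, 0.1]
width: 0.193
```

```bash
python3 - <<'E'
from h import *
np.set_printoptions(suppress=True,precision=4)
im=load('side0');W=cloud(im);O=np.array([.6115,-.2956]);yw=np.radians(-16.67);x=np.array([np.cos(yw),np.sin(yw)]);y=np.array([-x[1],x[0]])
for f in('side0','scene0'):
    im=load(f);W=cloud(im);q=W[...,:2]-O;a=q@x;b=q@y
    m=(W[...,2]>.2)&(W[...,2]<.217)&(a<-.06)&(a>-.16)&(abs(b)<.05)
    print(f,m.sum())
    for lo in np.arange(-.14,-.05,.005):
        k=m&(a>=lo)&(a<lo+.005)
        if k.sum():print(round(lo,3),k.sum(),np.sort(b[k]*1000).round(0).astype(int).tolist(),np.median(W[k][:,2]))
    # rod, beaker
    k=(W[...,2]>.26)&(W[...,2]<.33)&(abs(b)<.03)&(abs(a-.108)<.03);print('rod a,b',np.median(a[k]),np.median(b[k]))
s=observe();print(s['position'],s['width']*92)
im=snap('side','side13');snap('scene','scene13')
E
```

```text
side0 255
-0.125 1 [12] 0.21063811533242427
-0.12 14 [-17, -17, -16, -16, -14, -12, -12, 11, 13, 13, 13, 14, 15, 16] 0.2083110060551709
-0.115 16 [-16, -14, -13, -13, -13, -13, -13, -12, 7, 10, 10, 11, 11, 11, 12, 12] 0.20787887032236774
-0.11 24 [-17, -16, -16, -12, -12, -11, -10, -9, -9, -8, -7, 4, 5, 5, 8, 8, 9, 13, 15, 15, 15, 16, 16, 17] 0.2093201206785607
-0.105 22 [-16, -16, -14, -13, -13, -12, -10, -10, -10, -9, -9, 8, 8, 9, 10, 14, 15, 15, 15, 15, 15, 16] 0.21034090414192258
-0.1 22 [-20, -18, -14, -13, -12, -11, -10, -10, -10, -9, -8, 9, 10, 11, 13, 14, 14, 14, 15, 15, 16, 17] 0.2094252405592923
-0.095 20 [-16, -14, -13, -13, -12, -11, -11, -10, -9, -8, 6, 9, 11, 13, 14, 15, 15, 16, 16, 17] 0.20963004972865812
-0.09 19 [-19, -15, -15, -13, -10, -10, -9, -9, -8, -8, 6, 10, 10, 15, 15, 15, 15, 16, 18] 0.20951839359520774
-0.085 22 [-18, -17, -14, -13, -11, -11, -8, -3, -2, -2, 4, 4, 6, 8, 9, 12, 15, 15, 15, 17, 17, 17] 0.209728916086996
-0.08 23 [-18, -17, -16, -12, -10, -8, -6, -5, 0, 1, 2, 3, 4, 7, 7, 11, 12, 13, 14, 14, 15, 16, 17] 0.20983254078743163
-0.075 23 [-18, -16, -16, -13, -12, -9, -8, -5, -3, -3, -3, 1, 4, 8, 8, 10, 11, 12, 13, 14, 14, 15, 16] 0.21037725263037088
-0.07 20 [-13, -13, -13, -11, -6, -6, -1, -1, 3, 3, 4, 8, 9, 11, 12, 15, 15, 15, 16, 16] 0.20982350267922772
-0.065 29 [-20, -17, -15, -14, -10, -9, -9, -8, -6, -6, -3, -2, 2, 3, 4, 5, 5, 6, 9, 9, 11, 12, 13, 14, 15, 15, 15, 17, 17] 0.20991169026406886
rod a,b 0.10528580619355236 0.0025607515618113145
scene0 40
-0.12 5 [-18, -18, -15, 14, 16] 0.2090720806275414
-0.115 6 [-16, -14, -12, 11, 13, 15] 0.20992874828217614
-0.11 11 [-18, -13, -10, -9, -9, -9, 8, 9, 14, 14, 17] 0.21187194994505099
-0.105 16 [-17, -17, -16, -15, -15, -15, -13, -13, -11, -11, 10, 10, 12, 12, 16, 16] 0.21176650887730958
-0.1 2 [-14, -14] 0.20870975035289221
rod a,b 0.11253163808891231 -0.0006639618750977918
[0.4483 0.1644 0.2758] 17.71540136030492
```

View pics/side13.png

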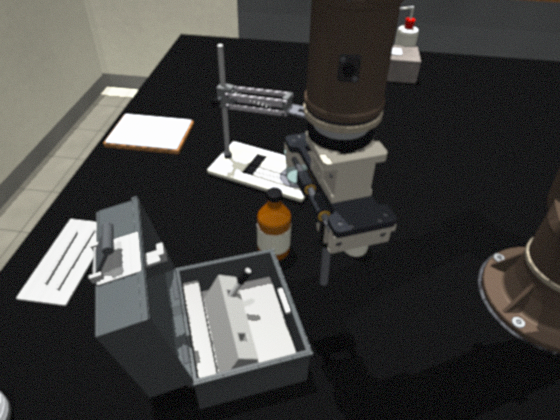

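View pics/scene13.png

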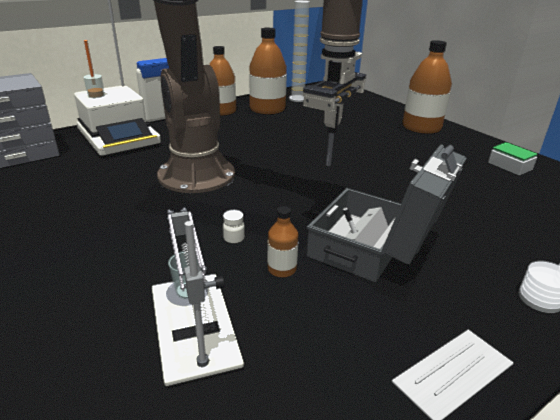

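```bash
python3 - <<'E'
from h import *
np.set_printoptions(suppress=True,precision=4)
a=load('side13')['frame'][195:305,290:350];b=load('scene13')['frame'][75:185,300:360]
cv2.imwrite('pics/c10.png',cv2.resize(cv2.cvtColor(np.hstack([a,b]),cv2.COLOR_RGB2BGR),None,fx=5,fy=5,interpolation=cv2.INTER_CUBIC))
E
```

```text
(no output)
```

View pics/c10.png

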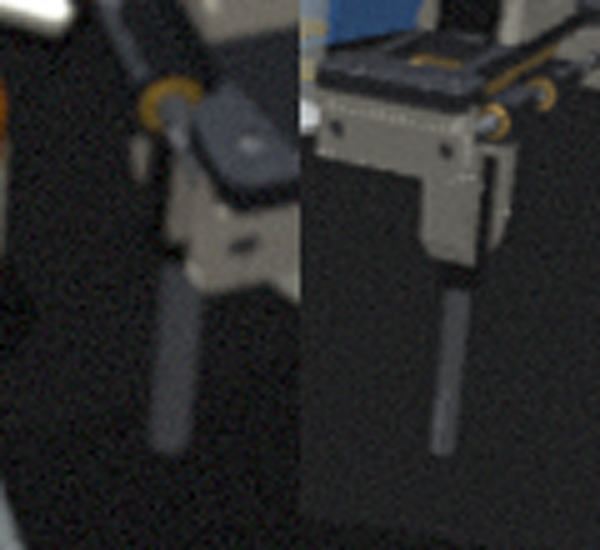

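```bash
python3 - <<'E'
from h import *
np.set_printoptions(suppress=True,precision=4)
a=load('side13');b=load('scene13')
T,e=tri(a,(324,284.2),b,(328.2,165.2));C,e2=tri(a,(326.6,248),b,(331.4,132.8))
print(T,e,C,e2,np.linalg.norm(C-T));d=(C-T)/np.linalg.norm(C-T)
yw=np.radians(23.9);print('tilt tool x',np.degrees(np.arcsin(d[:2]@[np.cos(yw),np.sin(yw)])),'y',np.degrees(np.arcsin(d[:2]@[-np.sin(yw),np.cos(yw)])))
s=observe();print(s['position'],T-s['position'],C-s['position'])
M=R.from_rotvec(s['ee_rot']).as_matrix();print('tool frame tip',M.T@(T-s['position']),M.T@(C-s['position']))
for n,im in(('side',a),('scene',b)):
  print(proj(im,s['position']))
E
```

```text
[0.4456 0.1711 0.1727] 0.0028205961725988227 [0.4473 0.1736 0.2596] 0.002234435994401321 0.08696427287813474
tilt tool x 1.702762136993667 y 1.0399068321134435
[0.452  0.1667 0.2808] [-0.0064  0.0044 -0.1081] [-0.0047  0.0069 -0.0212]
tool frame tip [-0.0045 -0.0063  0.1081] [-0.0016 -0.0081  0.0212]
(np.float64(325.48613772316094), np.float64(233.04536375977017))
(np.float64(331.58207991000876), np.float64(126.04478986870622))
```

```bash
python3 d.py .453 -.2481 .31 -16.7
```

```text
clock 11.02 pos [0.452  0.1667 0.2808] yaw 23.96 tilt 0.28 F [-0.2  0.7 -1.6] w 17.6
xyz cm [-16.75  37.94  -3.11] turn 40.7 dist mm 416.0
```

Call:
arm_command --deltas '[{"xyz":[-0.8,1.9,-2],"turn":3,"jaw":235},{"xyz":[-2.2,5,-3.1],"turn":8,"jaw":235},{"xyz":[-3.6,8,-3.1],"turn":13,"jaw":235},{"xyz":[-5,11,-3.1],"turn":18,"jaw":235},{"xyz":[-6.2,14,-3.1],"turn":23,"jaw":235}]'

```text
clock: 11.43
position: [0.4512, 0.0118, 0.311]
ee_rot: [-3.138, -0.02, -0.003]
force: [1.1, -0.5, -1.1]
width: 0.191
```

```bash
python3 d.py .453 -.2481 .31 -16.7
```

```text
clock 11.43 pos [0.4512 0.0118 0.311 ] yaw 0.73 tilt 0.25 F [ 1.1 -0.5 -1.1] w 17.5
xyz cm [-0.15 25.99  0.  ] turn 17.4 dist mm 260.0
```

Call:
arm_command --deltas '[{"xyz":[0,3,0],"turn":4,"jaw":235},{"xyz":[0,6,0],"turn":8,"jaw":235},{"xyz":[0,9,0],"turn":12,"jaw":235},{"xyz":[0,12,0],"turn":16,"jaw":235},{"xyz":[-0.1,15,0],"turn":17.4,"jaw":235}]'

```text
clock: 11.85
position: [0.4514, -0.1395, 0.31]
ee_rot: [-3.104, 0.461, -0.001]
force: [1.9, -0.2, -0.9]
width: 0.191
```

```bash
python3 d.py .453 -.2481 .26 -16.7
```

```text
clock 11.85 pos [ 0.4514 -0.1395  0.31  ] yaw -16.91 tilt 0.22 F [ 1.9 -0.2 -0.9] w 17.5
xyz cm [ 3.31 10.36  4.96] turn -0.2 dist mm 120.0
```

Call:
arm_command --deltas '[{"xyz":[1.0,3,1.5],"turn":-0.2,"jaw":235},{"xyz":[2,6,3],"turn":-0.2,"jaw":235},{"xyz":[2.8,8.8,4.3],"turn":-0.2,"jaw":235},{"xyz":[3.3,10.4,5],"turn":-0.2,"jaw":235},{"xyz":[3.3,10.4,5],"turn":-0.2,"jaw":235}]'

```text
clock: 12.27
position: [0.4504, -0.2525, 0.2568]
ee_rot: [-3.104, 0.465, 0.005]
force: [-0.8, 0.0, -0.7]
width: 0.192
```

Call:
arm_command --deltas '[{"xyz":[0,0,0],"turn":0,"jaw":235},{"xyz":[0,0,0],"turn":0,"jaw":235},{"xyz":[0,0,0],"turn":0,"jaw":235}]'

```text
clock: 12.52
position: [0.4505, -0.2515, 0.257]
ee_rot: [-3.104, 0.463, 0.005]
force: [-0.1, 0.6, -1.0]
width: 0.194
```

```bash
python3 - <<'E'
from h import *
np.set_printoptions(suppress=True,precision=4)
print(observe()['position']);
for n in('side','scene','wrist'): snap(n,n+'14')
print(observe()['position'],observe()['dq'])
a=load('side14')['frame'][60:200,250:370];b=load('scene14')['frame'][170:310,130:250]
cv2.imwrite('pics/c11.png',cv2.resize(cv2.cvtColor(np.hstack([a,b]),cv2.COLOR_RGB2BGR),None,fx=3.3,fy=3.3,interpolation=cv2.INTER_CUBIC))
E
python3 d.py .453 -.2481 .26 -16.7
```

```text
[ 0.4505 -0.2515  0.257 ]
[ 0.4508 -0.2516  0.2573] [ 0.001   0.0027  0.0044 -0.0002  0.0008 -0.0011  0.0031]
clock 12.67 pos [ 0.4508 -0.2516  0.2573] yaw -16.95 tilt 0.24 F [ 0.2  1.2 -0. ] w 17.6
xyz cm [ 0.11 -0.4  -0.27] turn -0.3 dist mm 5.0
```

View pics/c11.png

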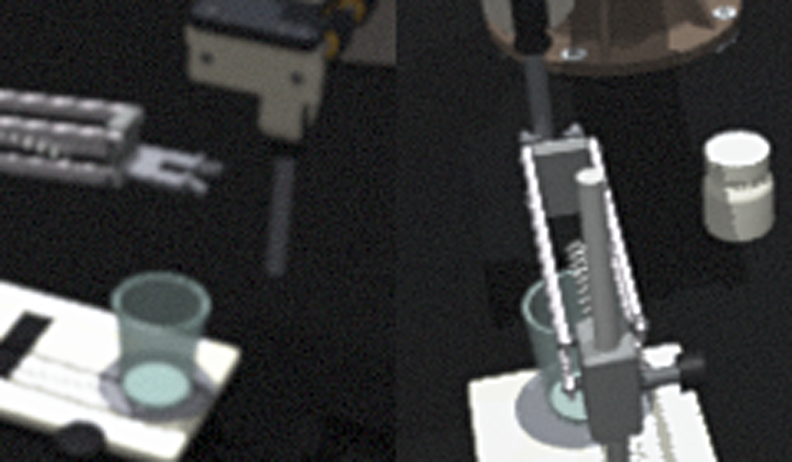

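View pics/wrist14.png

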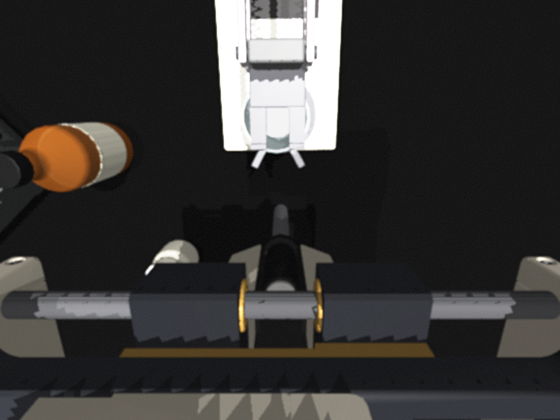

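```bash
cat > f.py <<'E'
from h import *
np.set_printoptions(suppress=True,precision=4)
def plane(im,uv,p,M):
    o,d=ray(im,*uv);o=M.T@(o-p);d=M.T@d;t=-o[1]/d[1];return o+t*d
if __name__=='__main__':
    s=observe();M=R.from_rotvec(s['ee_rot']).as_matrix();p=s['position'];a=load('side14')
    T=plane(a,(333.6,141.8),p,M);C=plane(a,(336,107.6),p,M)
    print('tool frame tip',T,'collar',C,np.linalg.norm(T-C),'tilt x',np.degrees(np.arctan2(T[0]-C[0],T[2]-C[2])))
    W=cloud(a);
    # shaft cloud
    Q=(W-p)@M
    m=(abs(Q[...,0])<.04)&(abs(Q[...,1])<.03)&(Q[...,2]>.022)&(Q[...,2]<.13)
    for lo in np.arange(.0,.125,.01):
        k=m&(Q[...,2]>=lo)&(Q[...,2]<lo+.01)
        if k.sum():print(round(lo,3),k.sum(),np.median(Q[k],0),Q[k].min(0)[:2],Q[k].max(0)[:2])
    w=load('wrist14');
    for q in (T,C):print('wrist proj',proj(w,p+M@q))
    g=w['frame'][195:240,281].max(-1);print(g)
    S=np.array([.5248,-.2696,.21]);print('seat wrist proj',proj(w,S))
    x=np.array([np.cos(np.radians(-16.67)),np.sin(np.radians(-16.67)),0]);y=np.array([-x[1],x[0],0])
    for da,db in((-.031,-.016),(-.031,.016),(.0075,0)):print(proj(w,S+da*x+db*y),proj(a,S+da*x+db*y))
    c=w['frame'][70:220,210:350];cv2.imwrite('pics/c12.png',cv2.resize(cv2.cvtColor(c,cv2.COLOR_RGB2BGR),None,fx=4,fy=4,interpolation=cv2.INTER_CUBIC))
    Ww=cloud(w);q=Ww-S;A=q@x;B=q@y
    m=(abs(Ww[...,2]-.209)<.008)&(abs(A)<.06)&(abs(B)<.03)
    for lo in np.arange(-.04,.03,.005):
        k=m&(A>=lo)&(A<lo+.005)
        if k.sum():
            b=B[k];print(round(lo,3),k.sum(),'neg',b[b<0].min() if (b<0).any() else 0,b[b<0].max()if (b<0).any() else 0,'pos',b[b>0].min() if (b>0).any() else 0,b[b>0].max() if (b>0).any() else 0,np.median(Ww[k][:,2]))
E
python3 f.py
```

```text
tool frame tip [-0.0036  0.      0.1083] collar [-0.      0.      0.0224] 0.08600128527830606 tilt x -2.4114758893159394
0.02 16 [-0.0023 -0.005   0.0254] [-0.0061 -0.006 ] [ 0.0032 -0.0027]
0.03 25 [-0.0022 -0.0043  0.035 ] [-0.0072 -0.0082] [ 0.0041 -0.0014]
0.04 23 [-0.0025 -0.0048  0.0449] [-0.0072 -0.0085] [0.0042 0.0006]
0.05 19 [-0.0029 -0.0049  0.0547] [-0.007  -0.0078] [ 0.0028 -0.0002]
0.06 25 [-0.0029 -0.004   0.0651] [-0.0081 -0.009 ] [0.0034 0.0008]
0.07 17 [-0.0027 -0.0046  0.0753] [-0.0063 -0.007 ] [ 0.0028 -0.0001]
0.08 22 [-0.004  -0.0049  0.0847] [-0.0075 -0.0078] [ 0.001  -0.0002]
0.09 21 [-0.0028 -0.0045  0.0951] [-0.0089 -0.0078] [ 0.0032 -0.0009]
0.1 13 [-0.0037 -0.0054  0.1028] [-0.0072 -0.0073] [ 0.0008 -0.001 ]
wrist proj (np.float64(280.84457866906223), np.float64(210.78858184662383))
wrist proj (np.float64(281.1510964343598), np.float64(245.9790311563769))
[22 23 23 26 24 24 20 22 30 50 74 76 75 75 75 74 77 77 77 76 75 75 75 74
 65 57 54 53 54 55 54 57 53 57 52 55 55 55 48 31 17 12 20 25 28]
seat wrist proj (np.float64(274.50949850638716), np.float64(120.83
[... 1318 characters left out ...]
7884317 pos 0.00022200982228102044 0.01551525422257188 0.2107722742624765
0.01 491 neg -0.019338533752224173 -0.0004368268501556387 pos 0.0001496240081033382 0.015391037215627835 0.21081780895254823
0.015 454 neg -0.019326513806179165 -0.00046735980668749673 pos 7.981861929141451e-05 0.015616643650539013 0.21083078480699574
0.02 506 neg -0.019200775196597294 -0.0005330475688117528 pos 2.2006304212363846e-05 0.015694304359765706 0.2107145514078449
0.025 521 neg -0.01908379841419478 -1.8802427952554073e-06 pos 1.9778370895266183e-06 0.017361498009045254 0.21085433423689234
0.03 152 neg -0.023737516449568542 -0.0006755153196194842 pos 0.0005094661262495973 0.02027177541784983 0.2107109436523723
```

View pics/c12.png

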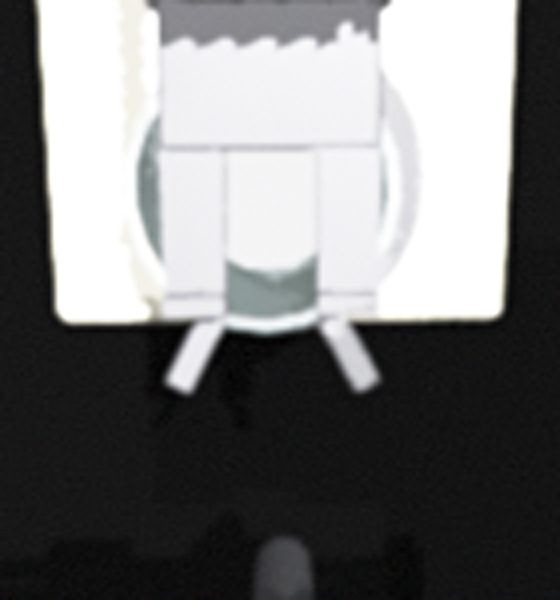

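```bash
cat > fz.py <<'E'
from h import *
import sys
n=int(sys.argv[1]);F=[]
for i in range(n):
    get_image('side');F.append(observe()['force'])
F=np.array(F);print('F mean',F.mean(0).round(3),'sem',(F.std(0)/n**.5).round(3),observe()['clock'],observe()['position'].round(4))
E
python3 fz.py 30; python3 d.py .4633 -.2532 .2345 -16.67
```

```text
F mean [ 0.043 -0.036 -1.06 ] sem [0.096 0.095 0.079] 14.1667 [ 0.4504 -0.2525  0.2569]
clock 14.17 pos [ 0.4504 -0.2525  0.2569] yaw -17.05 tilt 0.27 F [ 0.2 -0.3 -0.7] w 17.7
xyz cm [ 1.26 -0.31  2.23] turn -0.4 dist mm 26.0
```

Call:
arm_command --deltas '[{"xyz":[1.3,-0.3,1.2],"turn":-0.4,"jaw":235},{"xyz":[1.3,-0.3,2.2],"turn":-0.4,"jaw":235},{"xyz":[1.3,-0.3,2.2],"turn":-0.4,"jaw":235},{"xyz":[1.3,-0.3,2.2],"turn":-0.4,"jaw":235},{"xyz":[1.3,-0.3,2.2],"turn":-0.4,"jaw":235}]'

```text
clock: 14.58
position: [0.4632, -0.2534, 0.235]
ee_rot: [-3.105, 0.455, 0.006]
force: [-0.2, -0.3, -0.4]
width: 0.19
```

```bash
cat > g.py <<'E'
from h import *
import sys
np.set_printoptions(suppress=True,precision=4)
f=sys.argv[1]
w=snap('wrist',f);s=observe();M=R.from_rotvec(s['ee_rot']).as_matrix();p=s['position']
S=np.array([.5252,-.2717,.2105])
print(p,'seat in tool frame',M.T@(S-p))
Q=(cloud(w)-p)@M
z=M.T@(S-p)
m=(abs(cloud(w)[...,2]-.210)<.006)&(abs(Q[...,1]-z[1])<.03)
for lo in np.arange(z[0]-.03,z[0]+.02,.005):
    k=m&(Q[...,0]>=lo)&(Q[...,0]<lo+.005);b=Q[k][:,1]-z[1]
    if k.sum()>10 :print((lo-z[0]).round(3),'slot edges(tool y)',(b[b<0].max()if (b<0).any() else 0)+z[1],(b[b>0].min() if (b>0).any() else 0)+z[1])
k=(abs(Q[...,1])<.02)&(abs(Q[...,0])<.015)&(Q[...,2]>.04)&(Q[...,2]<.12)
if k.sum():print('shaft',k.sum(),Q[k].min(0),Q[k].max(0),np.median(Q[k],0))
E
python3 g.py wrist15; python3 d.py .5262 -.2720 .2345 -16.67
```

```text
[ 0.4634 -0.2535  0.2353] seat in tool frame [ 0.0645 -0.0002  0.0245]
-0.03 slot edges(tool y) -0.011523604169772961 0.010860807364578584
-0.025 slot edges(tool y) -0.009038325049359502 0.008394342752318975
-0.02 slot edges(tool y) -0.007681096530737995 0.007205688471432832
-0.015 slot edges(tool y) -0.007716302029392689 0.00723298042761838
-0.01 slot edges(tool y) -0.007738167214251148 0.0074992081451383035
-0.005 slot edges(tool y) -0.00772893593426435 0.007458923297338826
-0.0 slot edges(tool y) -0.007762959090594585 0.007406319053782378
0.005 slot edges(tool y) -0.0006323490308308681 -6.278618235689524e-05
0.01 slot edges(tool y) -0.0006299749488473113 -6.531566297744067e-05
0.015 slot edges(tool y) -0.0006284361293469323 -6.957845400100402e-05
shaft 364 [-0.002  -0.0063  0.0402] [0.0052 0.0057 0.1055] [ 0.0034 -0.0003  0.0668]
clock 14.63 pos [ 0.4634 -0.2535  0.2353] yaw -16.66 tilt 0.25 F [ 0.3 -0.5 -1. ] w 17.9
xyz cm [ 6.54 -0.03  0.05] turn 0.0 dist mm 65.0
```

View pics/wrist15.png

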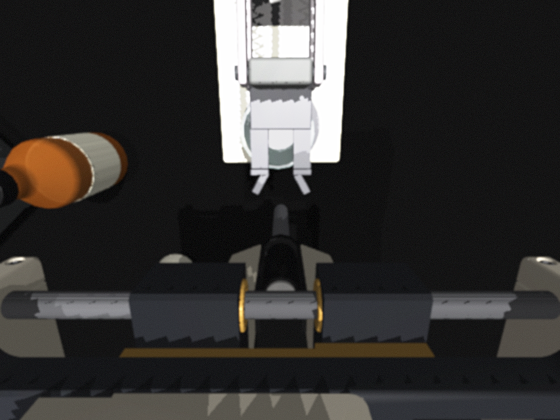

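Call:
arm_command --deltas '[{"xyz":[1.4,0,0],"turn":0,"jaw":235},{"xyz":[2.8,0,0],"turn":0,"jaw":235},{"xyz":[4.2,0,0],"turn":0,"jaw":235},{"xyz":[5.4,0,0],"turn":0,"jaw":235},{"xyz":[6.2,0,0],"turn":0,"jaw":235}]'

```text
clock: 15.05
position: [0.5238, -0.2717, 0.2356]
ee_rot: [-3.106, 0.455, 0.003]
force: [-0.2, -0.1, -1.7]
width: 0.191
```

Call:
arm_command --deltas '[{"xyz":[0,0,0],"turn":0,"jaw":235},{"xyz":[0,0,0],"turn":0,"jaw":235}]'

```text
clock: 15.22
position: [0.5238, -0.2717, 0.2357]
ee_rot: [-3.105, 0.455, 0.003]
force: [-0.3, 0.4, -1.6]
width: 0.188
```

```bash
python3 g.py wrist16; python3 d.py .5262 -.2720 .2345 -16.67; python3 - <<'E'
from h import *
for n in('side','scene'):snap(n,n+'16')
a=load('side16')['frame'][60:200,200:350];b=load('scene16')['frame'][170:310,120:270]
cv2.imwrite('pics/c13.png',cv2.resize(cv2.cvtColor(np.hstack([a,b]),cv2.COLOR_RGB2BGR),None,fx=2.66,fy=2.66,interpolation=cv2.INTER_CUBIC))
E
```

```text
[ 0.5234 -0.2716  0.2357] seat in tool frame [ 0.0018 -0.0004  0.0252]
-0.005 slot edges(tool y) -0.011074333299692806 0.010905721516337827
0.0 slot edges(tool y) -0.0006949752918766602 -3.3673135444993506e-05
0.005 slot edges(tool y) -0.0006907763649793432 -5.690933681020598e-05
0.01 slot edges(tool y) -0.0006890287353466335 -6.063835443509039e-05
0.015 slot edges(tool y) -0.0006873765507822632 -6.305954790017366e-05
shaft 9 [-0.0001 -0.0063  0.0409] [0.0035 0.0056 0.0444] [0.0025 0.0035 0.0422]
clock 15.27 pos [ 0.5234 -0.2716  0.2357] yaw -16.68 tilt 0.21 F [ 0.4 -0.7 -1.3] w 17.4
xyz cm [ 0.28 -0.05  0.12] turn -0.0 dist mm 3.0
```

View pics/c13.png

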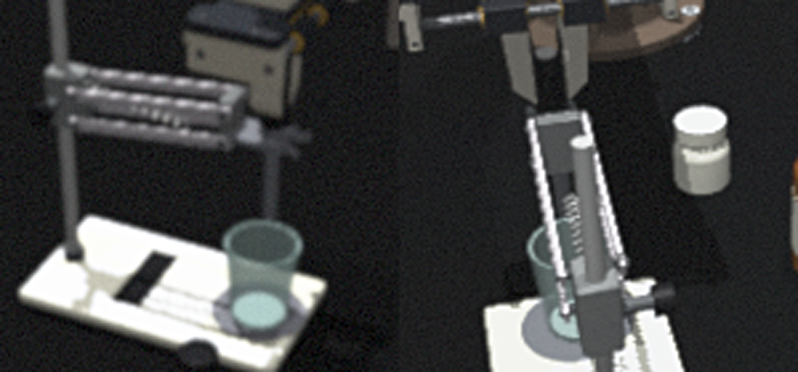

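View pics/wrist16.png

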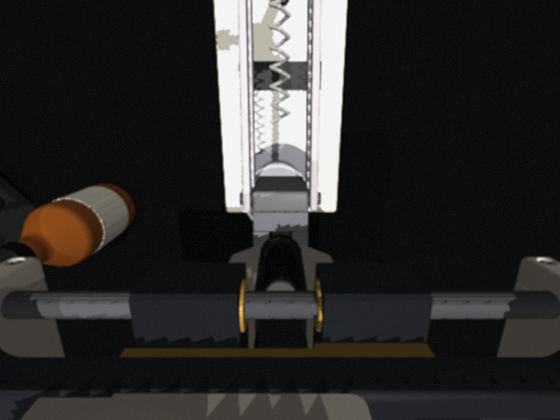

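```bash
python3 - <<'E'
from h import *
np.set_printoptions(suppress=True,precision=4)
O=np.array([.6115,-.2956]);yw=np.radians(-16.67);x=np.array([np.cos(yw),np.sin(yw)]);y=np.array([-x[1],x[0]])
for f in('side0','scene0'):
    im=load(f);W=cloud(im);q=W[...,:2]-O;a=q@x;b=q@y
    m=(W[...,2]>.16)&(W[...,2]<.27)&(a<.13)&(a>-.08)&(abs(b)<.05)
    for lo in np.arange(-.07,.12,.01):
        k=m&(a>=lo)&(a<lo+.01)
        if k.sum()>3:print(f,round(lo,3),k.sum(),np.percentile(W[k][:,2],[0,5,50,95,100]).round(4),b[k].min().round(3),b[k].max().round(3))
E
```

```text
side0 -0.07 77 [0.1993 0.2047 0.211  0.2342 0.2384] -0.02 0.021
side0 -0.06 138 [0.1958 0.2029 0.228  0.2397 0.2403] -0.021 0.023
side0 -0.05 56 [0.1979 0.199  0.227  0.2368 0.2387] -0.02 0.021
side0 -0.04 59 [0.1961 0.1972 0.2252 0.2333 0.2339] -0.021 0.021
side0 -0.03 71 [0.1932 0.1953 0.2243 0.2322 0.2332] -0.022 0.021
side0 -0.02 67 [0.1928 0.1952 0.2049 0.2306 0.2315] -0.02 0.022
side0 -0.01 72 [0.1926 0.1934 0.2209 0.2298 0.2314] -0.023 0.021
side0 0.0 70 [0.1916 0.1928 0.2057 0.228  0.2295] -0.021 0.021
side0 0.01 70 [0.188  0.1909 0.2183 0.2272 0.2288] -0.024 0.02
side0 0.02 56 [0.1874 0.191  0.218  0.2258 0.2268] -0.022 0.021
side0 0.03 63 [0.1872 0.188  0.2151 0.2249 0.2255] -0.023 0.021
side0 0.04 63 [0.1848 0.1878 0.2163 0.2239 0.2251] -0.022 0.02
side0 0.05 63 [0.1838 0.1858 0.2126 0.2215 0.2228] -0.023 0.021
side0 0.06 65 [0.1845 0.1851 0.2128 0.2208 0.2216] -0.021 0.02
side0 0.07 66 [0.1821 0.1834 0.2109 0.219  0.2199] -0.021 0.022
side0 0.08 154 [0.1764 0.1843 0.2123 0.2251 0.2273] -0.023 0.023
side0 0.09 97 [0.1754 0.1822 0.2033 0.2262 0.2267] -0.011 0.043
side0 0.1 
[... 582 characters left out ...]
 0.01 45 [0.1896 0.1969 0.2174 0.2269 0.2284] -0.02 0.019
scene0 0.02 44 [0.19   0.1926 0.2078 0.2259 0.226 ] -0.02 0.019
scene0 0.03 42 [0.188  0.1907 0.2198 0.2243 0.2247] -0.02 0.02
scene0 0.04 42 [0.1882 0.1928 0.2203 0.2233 0.2256] -0.02 0.019
scene0 0.05 35 [0.1918 0.1937 0.2203 0.2219 0.2236] -0.02 0.019
scene0 0.06 29 [0.1908 0.1917 0.219  0.2212 0.2214] -0.02 0.019
scene0 0.07 47 [0.1873 0.1899 0.2163 0.2201 0.2204] -0.02 0.02
scene0 0.08 105 [0.1804 0.1854 0.2137 0.2234 0.225 ] -0.022 0.022
scene0 0.09 74 [0.1753 0.1828 0.216  0.2249 0.2258] -0.02 0.032
scene0 0.1 113 [0.1782 0.1997 0.2212 0.2573 0.2684] -0.013 0.044
scene0 0.11 751 [0.1602 0.1752 0.2067 0.2601 0.27  ] -0.013 0.044
```

Call:
arm_command --deltas '[{"xyz":[0.25,-0.03,0],"turn":0,"jaw":235},{"xyz":[0.25,-0.03,0],"turn":0,"jaw":235},{"xyz":[0.25,-0.03,0],"turn":0,"jaw":235}]'

```text
clock: 15.62
position: [0.5255, -0.272, 0.2358]
ee_rot: [-3.106, 0.455, 0.003]
force: [0.6, 0.4, -0.5]
width: 0.194
```

```bash
python3 fz.py 6; python3 d.py .5262 -.2720 .2243 -16.67
```

```text
F mean [-0.442 -0.073 -1.186] sem [0.187 0.27  0.129] 15.9167 [ 0.5256 -0.272   0.2357]
clock 15.92 pos [ 0.5256 -0.272   0.2357] yaw -16.68 tilt 0.21 F [-0.   0.8 -0.9] w 17.6
xyz cm [ 0.06 -0.02  1.14] turn -0.0 dist mm 11.0
```

Call:
arm_command --deltas '[{"xyz":[0.05,0,0.7],"turn":0,"jaw":235},{"xyz":[0.05,0,1.2],"turn":0,"jaw":235},{"xyz":[0.05,0,2.0],"turn":0,"jaw":235},{"xyz":[0.05,0,2.8],"turn":0,"jaw":235},{"xyz":[0.05,0,3.6],"turn":0,"jaw":235}]'

```text
clock: 16.33
position: [0.526, -0.2721, 0.1987]
ee_rot: [-3.106, 0.455, 0.004]
force: [0.8, -1.3, 0.5]
width: 0.193
```

```bash
python3 fz.py 20; python3 d.py .5262 -.2720 .1883 -16.67; python3 - <<'E'
from h import *
for n in('side','scene'):snap(n,n+'17')
a=load('side17')['frame'][60:200,200:350];b=load('scene17')['frame'][170:310,120:270]
cv2.imwrite('pics/c14.png',cv2.resize(cv2.cvtColor(np.hstack([a,b]),cv2.COLOR_RGB2BGR),None,fx=2.66,fy=2.66,interpolation=cv2.INTER_CUBIC))
E
```

```text
F mean [-0.055  0.132 -0.312] sem [0.14  0.148 0.107] 17.3333 [ 0.5261 -0.2721  0.1998]
clock 17.33 pos [ 0.5261 -0.2721  0.1998] yaw -16.68 tilt 0.2 F [ 0.7  0.1 -0.8] w 17.6
xyz cm [ 0.01 -0.01  1.15] turn -0.0 dist mm 11.0
```

View pics/c14.png

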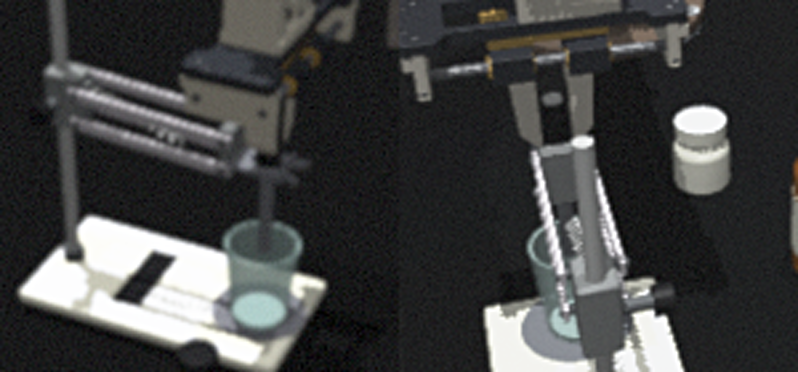

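Call:
arm_command --deltas '[{"xyz":[0,0,0.4],"turn":0,"jaw":235},{"xyz":[0,0,0.8],"turn":0,"jaw":235},{"xyz":[0,0,1.1],"turn":0,"jaw":235},{"xyz":[0,0,1.1],"turn":0,"jaw":235},{"xyz":[0,0,1.1],"turn":0,"jaw":235}]' --force 3

```text
clock: 17.85
position: [0.5257, -0.272, 0.1883]
ee_rot: [-3.105, 0.455, 0.005]
force: [-0.9, -0.3, 0.4]
width: 0.193
```

```bash
python3 fz.py 60; python3 d.py .5262 -.2720 .1883 -16.67; python3 - <<'E'
from h import *
np.set_printoptions(suppress=True,precision=4)
for n in('side','scene'):snap(n,n+'18')
a=load('side18')['frame'][60:200,200:350];b=load('scene18')['frame'][170:310,120:270]
cv2.imwrite('pics/c15.png',cv2.resize(cv2.cvtColor(np.hstack([a,b]),cv2.COLOR_RGB2BGR),None,fx=2.66,fy=2.66,interpolation=cv2.INTER_CUBIC))
S=np.array([.5252,-.2717]);yw=np.radians(-16.67);x=np.array([np.cos(yw),np.sin(yw)]);y=np.array([-x[1],x[0]])
W=cloud(load('side18'));q=W[...,:2]-S;A=q@x;B=q@y
m=(A<-.012)&(A>-.04)&(abs(B)<.03)&(W[...,2]>.12)&(W[...,2]<.2)
print('tine top z',m.sum(),np.percentile(W[m][:,2],[5,50,95]) if m.sum() else '')
E
```

```text
F mean [-0.534  0.139 -0.073] sem [0.061 0.067 0.067] 20.85 [ 0.526  -0.2721  0.1887]
clock 20.85 pos [ 0.526  -0.2721  0.1887] yaw -16.68 tilt 0.2 F [-0.6  0.8 -0.3] w 17.7
xyz cm [ 0.01 -0.01  0.04] turn -0.0 dist mm 0.0
tine top z 68 [0.1676 0.1719 0.1768]
```

View pics/c15.png

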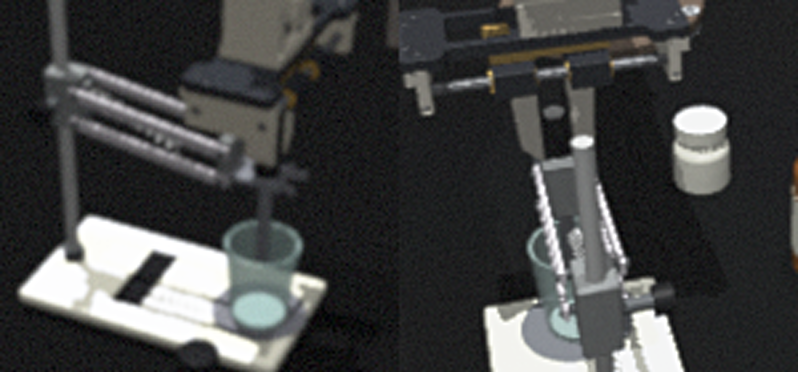

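Call:
arm_command --deltas '[{"xyz":[-0.1,0,0.1],"turn":0,"jaw":235},{"xyz":[-0.2,0,0.2],"turn":0,"jaw":235},{"xyz":[-0.2,0,0.2],"turn":0,"jaw":235},{"xyz":[-0.2,0,0.2],"turn":0,"jaw":235},{"xyz":[-0.2,0,0.2],"turn":0,"jaw":235}]' --force 3

```text
clock: 21.37
position: [0.5242, -0.2715, 0.1868]
ee_rot: [-3.106, 0.455, 0.003]
force: [-0.1, 0.0, -0.1]
width: 0.194
```

```bash
python3 fz.py 60; python3 d.py .5262 -.2720 .1883 -16.67;python3 g.py wrist19
```

```text
F mean [ 0.132 -0.061  0.059] sem [0.067 0.059 0.071] 24.3667 [ 0.5242 -0.2715  0.1868]
clock 24.37 pos [ 0.5242 -0.2715  0.1868] yaw -16.68 tilt 0.2 F [ 1.2 -0.2  0.3] w 18.0
xyz cm [ 0.21 -0.01 -0.15] turn -0.0 dist mm 3.0
[ 0.5241 -0.2715  0.1868] seat in tool frame [ 0.001  -0.0002 -0.0237]
0.0 slot edges(tool y) -0.006858998440903169 0.00615985752775614
0.005 slot edges(tool y) -0.000662028069903395 -0.0001919762383575867
0.01 slot edges(tool y) -0.011605448069727771 0.010853713910272234
```

View pics/wrist19.png

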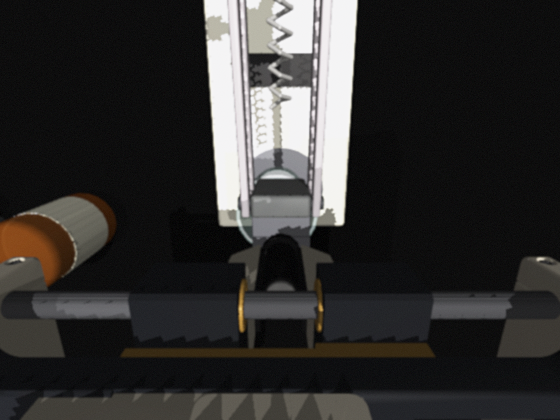

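Call:
arm_command --deltas '[{"xyz":[0,0,0],"turn":0,"jaw":150},{"xyz":[0,0,0],"turn":0,"jaw":120},{"xyz":[0,0,0],"turn":0,"jaw":100},{"xyz":[0,0,0],"turn":0,"jaw":100},{"xyz":[0,0,0],"turn":0,"jaw":100}]'

```text
clock: 24.83
position: [0.5241, -0.2714, 0.1867]
ee_rot: [-3.106, 0.455, 0.004]
force: [0.0, -0.8, -0.2]
width: 0.511
```

```bash
python3 d.py .5262 -.2720 .1883 -16.67; python3 - <<'E'
from h import *
for n in('side','scene','wrist'):snap(n,n+'20')
a=load('side20')['frame'][60:200,200:350];b=load('scene20')['frame'][170:310,120:270]
cv2.imwrite('pics/c16.png',cv2.resize(cv2.cvtColor(np.hstack([a,b]),cv2.COLOR_RGB2BGR),None,fx=2.66,fy=2.66,interpolation=cv2.INTER_CUBIC))
E
```

```text
clock 24.83 pos [ 0.5241 -0.2714  0.1867] yaw -16.68 tilt 0.2 F [ 0.  -0.8 -0.2] w 47.0
xyz cm [ 0.22 -0.01 -0.16] turn -0.0 dist mm 3.0
```

View pics/c16.png

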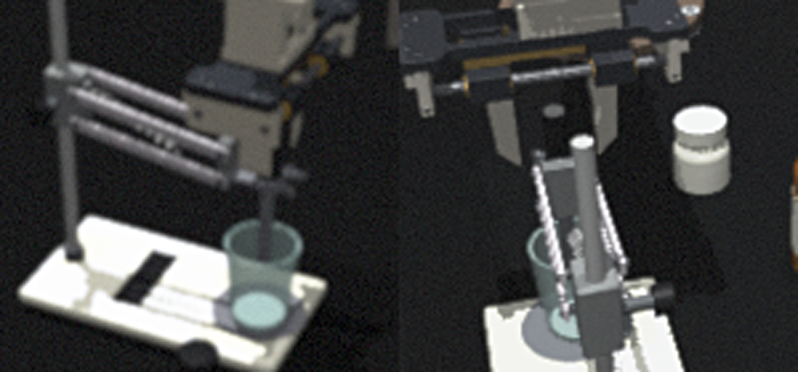

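View pics/wrist20.png

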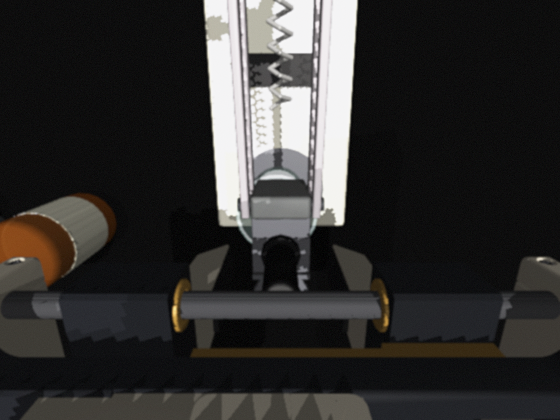

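Call:
arm_command --deltas '[{"xyz":[0,0,-1],"turn":0,"jaw":100},{"xyz":[0,0,-3],"turn":0,"jaw":100},{"xyz":[0,0,-6],"turn":0,"jaw":100},{"xyz":[0,0,-9],"turn":0,"jaw":100},{"xyz":[0,0,-12],"turn":0,"jaw":100}]'

```text
clock: 25.4
position: [0.5241, -0.2717, 0.3089]
ee_rot: [-3.106, 0.455, 0.003]
force: [1.4, -0.8, 1.6]
width: 0.609
```

Call:
arm_command --deltas '[{"xyz":[-3,0,-1],"turn":0,"jaw":100},{"xyz":[-6,0,-2],"turn":0,"jaw":100},{"xyz":[-9,0,-2],"turn":0,"jaw":100},{"xyz":[-10,0,-2],"turn":0,"jaw":100},{"xyz":[-10,0,-2],"turn":0,"jaw":100}]'

```text
clock: 25.82
position: [0.4265, -0.2427, 0.3306]
ee_rot: [-3.107, 0.457, 0.001]
force: [-0.2, 0.1, -0.5]
width: 0.607
```

```bash
python3 - <<'E'
from h import *
np.set_printoptions(suppress=True,precision=4)
for n in('side','scene','wrist'):snap(n,n+'21')
print(observe()['clock'])
S=np.array([.5252,-.2717]);yw=np.radians(-16.67);x=np.array([np.cos(yw),np.sin(yw)]);y=np.array([-x[1],x[0]])
for f in('wrist21','side21','scene21'):
    im=load(f);W=cloud(im);q=W[...,:2]-S;A=q@x;B=q@y;v=im['frame'].max(-1)
    k=(abs(A)<.03)&(abs(B)<.03)&(W[...,2]>.205)&(W[...,2]<.25)
    if k.sum():
        zt=np.percentile(W[k][:,2],98);t=k&(W[...,2]>zt-.004);print(f,'head top z',zt,'a,b',np.median(A[t]),np.median(B[t]),t.sum())
    k=(A<-.015)&(A>-.04)&(abs(B)<.03)&(W[...,2]>.14)&(W[...,2]<.2)
    print('  tines z',k.sum(),np.median(W[k][:,2]) if k.sum() else '')
    k=(abs(A)<.03)&(abs(B)<.03)&(W[...,2]>.11)&(W[...,2]<.155)&(v<120);print('  shaft a,b',k.sum(),np.median(A[k]),np.median(B[k]))
    for lo in(.18,.19,.2,.21):
        k=(abs(A)<.025)&(abs(B)<.025)&(W[...,2]>lo)&(W[...,2]<lo+.01)
        if k.sum(): print('   head',lo,k.sum(),np.median(A[k]),np.median(B[k]),A[k].min(),A[k].max(),B[k].min(),B[k].max())
E
```

```text
25.9667
wrist21 head top z 0.2243531591043857 a,b -0.0011675839203827648 0.0004173073605033785 347
  tines z 179 0.17340451191548573
  shaft a,b 0 nan nan
   head 0.18 17 -0.008953817278454741 -0.0013506519975609547 -0.010561871118188711 0.004377303996049629 -0.009720866317372389 0.010803773357430446
   head 0.19 7 -0.00834120295075566 0.0031867198055456816 -0.009990640706417708 -0.005982689647766294 -0.004928338634300851 0.007602520502073479
   head 0.2 5 -0.009496716396517828 0.0013143282721196753 -0.00978199650115037 -0.008627661183116624 -0.002161678584592613 0.004888798664270126
   head 0.21 33 -0.004753094090735491 0.00042307194662460565 -0.010031407472414603 0.007373693875240162 -0.00855620155872381 0.008586063902240286
side21 head top z 0.22317365240142117 a,b -0.0012553257768913857 0.002252203768415578 30
  tines z 53 0.17162498612824717
  shaft a,b 84 -0.0023929802096601684 0.004247833622494784
   head 0.18 31 -0.0058241999542519626 0.006640664923249979 -0.01225674318739819 0.004538065741741405 -0.0018219954159343387 0.009068864567731448
   head 0.19 31 -0.00364952012708312
[... 407 characters left out ...]
e21 head top z 0.22240630145211032 a,b 0.0026612236048091003 0.0006416699838070985 41
  tines z 12 0.17202402968824027
  shaft a,b 41 0.004147645787119299 0.00042976686725580156
   head 0.18 29 0.005941049640365794 0.0010862542037392553 -0.0007660893714280134 0.010122936148279235 -0.007629914428093157 0.009791866336051327
   head 0.19 40 0.006856683663323252 0.0007499447507141328 0.00043185970113837624 0.011170478186289823 -0.007143309827962133 0.010226699709261978
   head 0.2 40 0.00624196199378955 0.0009243115137207115 -0.0007024185088138118 0.01058695205976791 -0.007573542352961886 0.009725214544086773
   head 0.21 53 0.006134744416506048 8.753377511381301e-05 -0.008484025541395084 0.009707495629202026 -0.00728283887474969 0.010144244546982503
  return _methods._mean(a, axis=axis, dtype=dtype,
  ret = ret.dtype.type(ret / rcount)
```

View pics/side21.png

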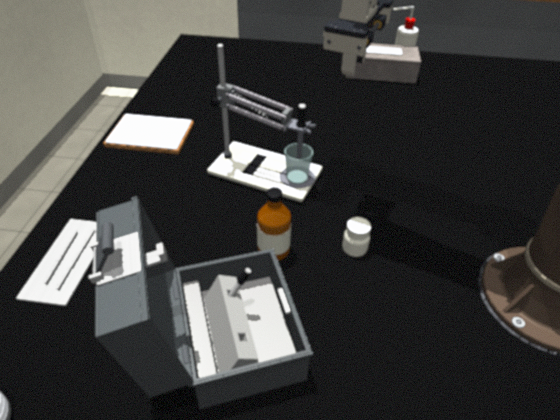

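View pics/wrist21.png

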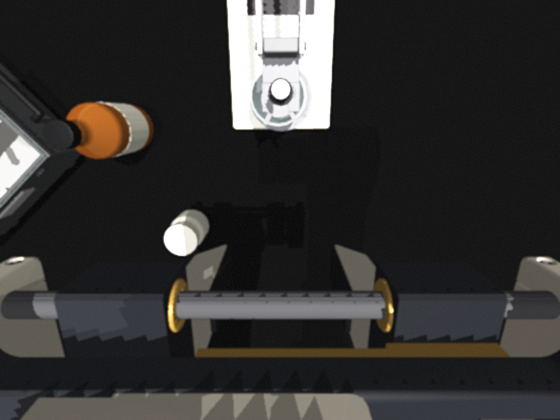

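View pics/scene21.png

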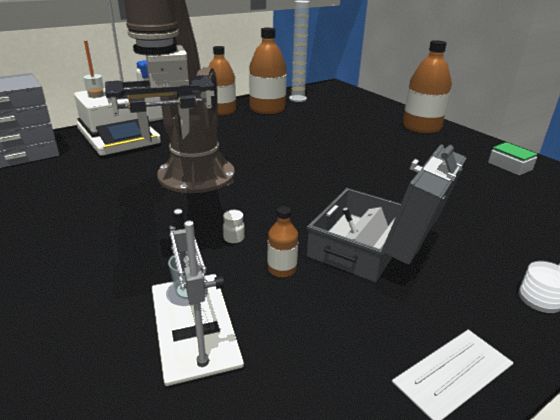

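```bash
python3 - <<'E'
from h import *
np.set_printoptions(suppress=True,precision=4)
S=np.array([.5252,-.2717]);yw=np.radians(-16.67);x=np.array([np.cos(yw),np.sin(yw)]);y=np.array([-x[1],x[0]])
for f in ('wrist21','side21'):
    im=load(f);W=cloud(im);q=W[...,:2]-S;A=q@x;B=q@y
    k=(abs(A)<.012)&(abs(B)<.012)&(W[...,2]>.215)&(W[...,2]<.24)
    print(f,'top',k.sum(),np.percentile(W[k][:,2],[10,25,50,75,90]),'extent',A[k].min(),A[k].max(),B[k].min(),B[k].max())
    for lo,hi in((-.034,-.02),(-.02,-.013),(-.013,-.004),(.008,.02),(.02,.028)):
        k=(A>lo)&(A<hi)&(abs(B)<.017)&(abs(B)>(.012 if hi<0.005 else 0))&(W[...,2]>.155)&(W[...,2]<.19)
        if k.sum(): print(' ',lo,k.sum(),np.percentile(W[k][:,2],[10,25,50,75,90]))
c=load('wrist21')['frame'][50:140,220:350];d=load('side21')['frame'][80:190,260:340]
cv2.imwrite('pics/c17.png',cv2.resize(cv2.cvtColor(c,cv2.COLOR_RGB2BGR),None,fx=6,fy=6,interpolation=cv2.INTER_CUBIC))
cv2.imwrite('pics/c18.png',cv2.resize(cv2.cvtColor(d,cv2.COLOR_RGB2BGR),None,fx=5,fy=5,interpolation=cv2.INTER_CUBIC))
E
```

```text
wrist21 top 397 [0.2202 0.2211 0.2225 0.2233 0.2238] extent -0.010031407472414603 0.007373693875240162 -0.00855620155872381 0.008586063902240286
  -0.034 73 [0.1721 0.1726 0.173  0.1735 0.1743]
  -0.02 58 [0.1729 0.1734 0.1766 0.1773 0.1777]
  -0.013 103 [0.1723 0.1729 0.1734 0.1738 0.1741]
  0.008 441 [0.1722 0.1726 0.173  0.1736 0.1742]
  0.02 323 [0.1723 0.1726 0.1732 0.1736 0.1741]
side21 top 43 [0.2174 0.2189 0.2207 0.2222 0.2227] extent -0.009286424343962237 0.007556353379381868 -0.006492050884610784 0.00967907518105246
  -0.034 18 [0.1681 0.1701 0.1715 0.1729 0.1731]
  -0.02 16 [0.1695 0.1709 0.1724 0.1757 0.1761]
  -0.013 12 [0.1698 0.1713 0.1733 0.1742 0.1751]
  0.008 38 [0.1698 0.1716 0.1722 0.1731 0.1742]
  0.02 32 [0.1704 0.1714 0.1723 0.1731 0.1737]
```

View pics/c17.png

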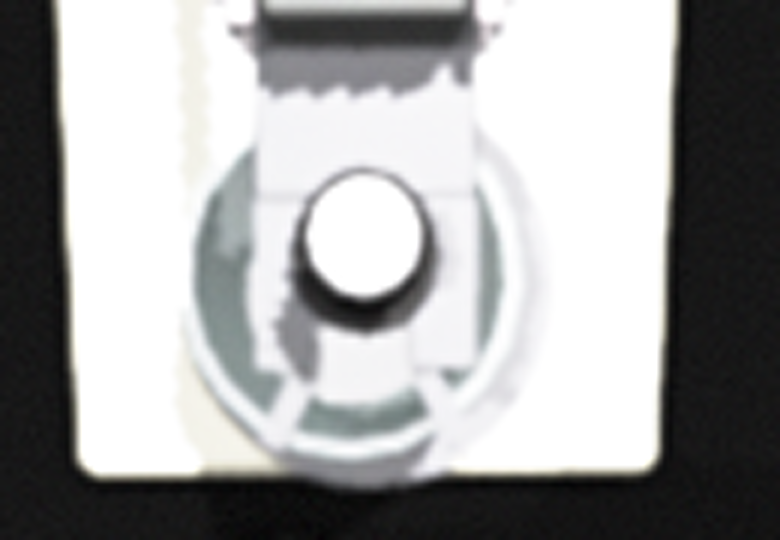

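View pics/c18.png

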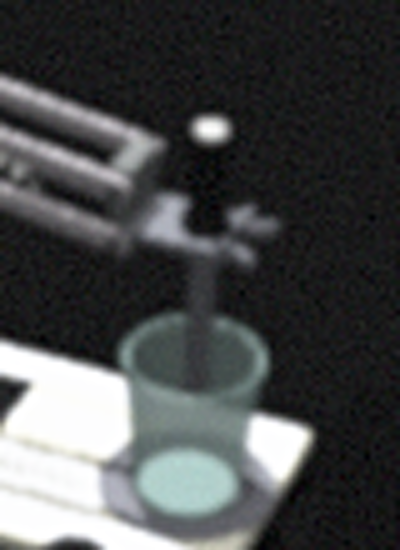

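```bash
python3 - <<'E'
from h import *
np.set_printoptions(suppress=True,precision=4)
S=np.array([.5252,-.2717]);yw=np.radians(-16.67);x=np.array([np.cos(yw),np.sin(yw)]);y=np.array([-x[1],x[0]])
for n in range(2):
    im=snap('wrist','wrist22');W=cloud(im);q=W[...,:2]-S;A=q@x;B=q@y
    br=cv2.erode((im['frame'].min(-1)>200).astype(np.uint8),np.ones((3,3)))>0
    k=(abs(A)<.012)&(abs(B)<.012)&(W[...,2]>.215)&(W[...,2]<.24)&br
    M=np.c_[A[k],B[k],np.ones(k.sum())];c,r,_,_=np.linalg.lstsq(M,W[k][:,2],rcond=None)
    print(k.sum(),'slopes deg',np.degrees(np.arctan(c[:2])),'z0',c[2],'rms',np.sqrt(r/k.sum()),'centre',(A[k].min()+A[k].max())/2,(B[k].min()+B[k].max())/2)
    k=(A>.01)&(A<.026)&(abs(B)<.015)&(W[...,2]>.155)&(W[...,2]<.19)
    M=np.c_[A[k],B[k],np.ones(k.sum())];c,r,_,_=np.linalg.lstsq(M,W[k][:,2],rcond=None);print(' fork slopes',np.degrees(np.arctan(c[:2])),c[2])
# side view axis: tip not visible; head edges & shaft in stand-x
for f in('side21',):
    im=load(f);
    hs=[];
    for z in(.125,.135,.145,.155,.185,.195,.205,.215):
        W=cloud(im);q=W[...,:2]-S;A=q@x;B=q@y
        k=(abs(A)<.02)&(abs(B)<.02)&(abs(W[...,2]-z)<.005)&(im['frame'].max(-1)<110)
        print(z,k.sum(),(A[k].min()+A[k].max())/2 if k.sum() else '',np.median(A[k]))
E
```

```text
219 slopes deg [-0.233  -0.7176] z0 0.2230255309528636 rms [0.0007] centre -0.0011826124982623203 0.0002016464092904316
 fork slopes [0.6126 0.0816] 0.17295937517118404
220 slopes deg [2.3007 0.072 ] z0 0.22317242777694107 rms [0.0008] centre -0.0012092093085356074 0.0003269084441139547
 fork slopes [ 0.3196 -0.1882] 0.1730746197790708
0.125 17 -0.0022601221976536103 -0.003660819945797419
0.135 17 -0.002191898595088863 -0.0021571526375853078
0.145 20 -0.001796925550154207 -0.002651538098711043
0.155 15 -0.0005035692126599389 -0.0017648614718845672
0.185 31 -0.003859338722828392 -0.0058241999542519626
0.195 31 -0.0027347258266650284 -0.0036495201270831295
0.205 32 -0.0018643143129579596 -0.0026580999239535904
0.215 33 -0.0012212618670943993 -0.0029445239061109685
```

```bash
python3 -c "
from cell import sign_off
print(sign_off())"
```

```text
the job is handed in; nothing more can be done
None
```

I carried out the whole task and handed it in at about 26 s of robot time. `sign_off()` gives no verdict, so I can't confirm that it passed.

**What I did**
- **Lid:** I gripped the paddle by its ends and lifted it to about 0.65 rad with the lid still down. I then swung the lid to about 1.1 rad and let go; it went on and stayed open.
- **Electrode:** I drew it out along its slope. A light 3 N grip did not let it swing upright, so I pushed its shaft gently against the case's front wall until it was upright.
- **Hanging:** I brought the collar in over the fork's lip and lowered it until the wrist force was near zero, about 0.06 ± 0.07 N against about 1.06 N in the air. Then I opened the fingers and moved clear.

**Last checks**
- **Seat:** The electrode's head is about 1.2 mm from the seat centre, and its tilt measures 0–2.3° between readings.
- **Arm:** It has sunk about 37–38 mm (roughly 0.27 rad) and showed no movement after release.
- **Everything else:** In the pictures the lid looks fully open and the thermometer is in its well. The beaker, bottle and jar look to be where they started. I did not measure these.

**One small disagreement:** The head top measured about 50 mm above the tines, where the drawing gives 48 mm. That is inside the 4 mm limit, and I take it as depth-camera error. I did not measure the collar's underside directly.

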